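Open a cedar resting tray for its humidity check

TASK

Open the cedar tray for a humidity check: lift the cover board out of the tray and lean it, standing on its long edge, against about the middle of the low white wall, and block its foot by setting the stone block down in front of the middle of it, touching or almost touching. Also, in any order, move every sensor clip that is parked on the rail to the tray: squeeze it open, push it down astride the tray's front wall (the one nearest the robot, where the board stood) and let it spring shut there, one clip at the middle of a compartment and never two at the same one. Leave the jar and the mug alone.

Things in the scene. Friction and masses are not known exactly. Their poses are not given: they have to be found in the camera images.
- board_center (a point): Centre of the pale cedar cover board, a plain slab 14 mm thick (its x axis), 220 mm wide (its y) and 150 mm high (its z), 0.14 to 0.28 kg, edges rounded 2 mm. At the start it stands upright in the slot just behind the tray's front wall, its foot on the tray's 8 mm floor, its upper 68 mm above the tray's rim; the slot is loose, so it may lean there by up to about 5 degrees.
- board_foot (a point): Middle of the board's underside (75 mm below the board's centre), same axes.
- board_top (a point): Middle of the board's top edge (75 mm above the board's centre), same axes.
- wall: Low white wall fixed on the table, 20 mm thick (x), 300 mm long (y), 100 mm high; origin at the middle of its underside. The face to lean the board on is at x = -10 mm in its frame and looks along its -x, towards the tray's side of the table. Two small dark brackets stand behind it.
- stop_center (a point): Centre of the loose stop block, a pale stone block 60 x 60 mm and 50 mm high, 0.3 to 0.65 kg, lying beyond the tray at the start; its z axis points up.
- tray: Open cedar tray fixed on the table, 115 mm deep (x), 279 mm long (y), 90 mm high, origin at the middle of its underside; walls 8 mm. Behind its front wall (at x = -53.5 mm, nearest the robot) is a slot 18 mm wide, then a guide strip rising 58 mm above the table, then four compartments in a row along y, 67 mm apart, full of upright cigars; cigar tops and dividers lie 10 to 20 mm below the rim.
- rail: Parking rail for the clips, fixed on the table: an upright aluminium strip 8 mm thick (x), 230 mm long (y), top edge 80 mm above the table, on a dark foot 90 mm wide and 12 mm high. Origin at the middle of its underside.
- spot1 (a point): Point on the middle of the top edge of the tray's front wall, in front of the middle of compartment 1 (counted along the tray's +y). Axes as the tray's: x across the 8 mm wall, y along it.
- spot2 (a point): Point on the middle of the top edge of the tray's front wall, in front of the middle of compartment 2 (counted along the tray's +y). Axes as the tray's: x across the 8 mm wall, y along it.
- spot3 (a point): Point on the middle of the top edge of the tray's front wall, in front of the middle of compartment 3 (counted along the tray's +y). Axes as the tray's: x across the 8 mm wall, y along it.
- spot4 (a point): Point on the middle of the top edge of the tray's front wall, in front of the middle of compartment 4 (counted along the tray's +y). Axes as the tray's: x across the 8 mm wall, y along it.
- clip1_pin (a point): Hinge pin of a sprung sensor clip (may be absent), axes as the clip's. All clips are alike: 80 mm high, 22 mm wide (y), 52 g; jaws reach 36 mm below the pin, two handles 44 mm above. At the start parked astride the rail, handles up, about 50 mm apart. Seated on an edge, the pin is 10 mm above the edge. More under clip2 to clip4.
- lever1 (a joint): Lever of clip1, rad: -0.12 closed on nothing, 0 clamped on an 8 mm wall, 0.40 fully squeezed open (a spring closes it).
- clip2_pin (a point): Hinge pin of another clip (may be absent). Of every clip, the grey side (-x) is a rigid upright plate: outer face at x = -12 mm above the pin, jaw face at x = -4 mm below it, with a white sensor body reaching to x = -20 mm below the pin. The black side (+x) is the sprung lever; its handle leans out to about x = 30 mm at the top when clamped on an 8 mm wall.
- lever2 (a joint): Lever of clip2, rad: -0.12 closed on nothing, 0 clamped on an 8 mm wall, 0.40 fully squeezed open (a spring closes it).
- clip3_pin (a point): Hinge pin of another clip (may be absent). Squeezed together (about 10 N on the upper half) a clip's handles become parallel, 24 mm over their outer faces and centred on the pin (x = -12 to +12 mm), and stop there.
- lever3 (a joint): Lever of clip3, rad: -0.12 closed on nothing, 0 clamped on an 8 mm wall, 0.40 fully squeezed open (a spring closes it).
- clip4_pin (a point): Hinge pin of another clip (may be absent). A squeezed clip's mouth is about 21 mm wide at the jaw tips (x = -4 to +17 mm) and about 12 mm at 10 mm below the pin (x = -4 to +8 mm). Released, it clamps with about 5 N.
- lever4 (a joint): Lever of clip4, rad: -0.12 closed on nothing, 0 clamped on an 8 mm wall, 0.40 fully squeezed open (a spring closes it).
- jar: Small amber jar with brass cap, bystander, origin under its base.
- mug: White mug, bystander, origin under its base.
Things that resemble listed ones, but are neither listed nor needed, are in the scene too. Of the things shaped like the part that bears board_center, the wooden one is meant.

How it is judged:
At the end, for the whole second after the job is handed in: Board on its edge, leaning 0.07-0.6 rad on the white wall within 80 mm of its middle; stone block on the table at its foot (gap under 10 mm, within 45 mm of its middle); clips shut upright on the front wall, pin 4-18 mm above it, each within 18 mm of its own compartment's middle (angle between board_foot's own z axis and vertical between 0.07 and 0.6 rad and height (world z) of board_foot below 0.012 m and x of board_foot in the frame of wall between -0.095 and -0.02 m and y of board_foot in the frame of wall between -0.08 and 0.08 m and x of board_top in the frame of wall between -0.03 and 0.03 m and x of board_foot in the frame of stop_center between -0.047 and 0.047 m and y of board_foot in the frame of stop_center between -0.047 and 0.047 m and height (world z) of stop_center below 0.04 m and ((x of clip1_pin in the frame of spot1 between -0.007 and 0.007 m and y of clip1_pin in the frame of spot1 between -0.018 and 0.018 m and z of clip1_pin in the frame of spot1 between 0.004 and 0.018 m) or (x of clip1_pin in the frame of spot2 between -0.007 and 0.007 m and y of clip1_pin in the frame of spot2 between -0.018 and 0.018 m and z of clip1_pin in the frame of spot2 between 0.004 and 0.018 m) or (x of clip1_pin in the frame of spot3 between -0.007 and 0.007 m and y of clip1_pin in the frame of spot3 between -0.018 and 0.018 m and z of clip1_pin in the frame of spot3 between 0.004 and 0.018 m) or (x of clip1_pin in the frame of spot4 between -0.007 and 0.007 m and y of clip1_pin in the frame of spot4 between -0.018 and 0.018 m and z of clip1_pin in the frame of spot4 between 0.004 and 0.018 m)) and value of joint lever1 between -0.06 and 0.12 rad and angle between each of clip1_pin, clip2_pin, clip3_pin, clip4_pin's own z axis and vertical below 0.2 rad and horizontal distance between clip1_pin and clip2_pin above 0.0375 m and horizontal distance between each of clip1_pin, clip2_pin and clip3_pin above 0.0375 m and horizontal distance between each of clip1_pin, clip2_pin, clip3_pin and clip4_pin above 0.0375 m and ((x of clip2_pin in the frame of spot1 between -0.007 and 0.007 m and y of clip2_pin in the frame of spot1 between -0.018 and 0.018 m and z of clip2_pin in the frame of spot1 between 0.004 and 0.018 m) or (x of clip2_pin in the frame of spot2 between -0.007 and 0.007 m and y of clip2_pin in the frame of spot2 between -0.018 and 0.018 m and z of clip2_pin in the frame of spot2 between 0.004 and 0.018 m) or (x of clip2_pin in the frame of spot3 between -0.007 and 0.007 m and y of clip2_pin in the frame of spot3 between -0.018 and 0.018 m and z of clip2_pin in the frame of spot3 between 0.004 and 0.018 m) or (x of clip2_pin in the frame of spot4 between -0.007 and 0.007 m and y of clip2_pin in the frame of spot4 between -0.018 and 0.018 m and z of clip2_pin in the frame of spot4 between 0.004 and 0.018 m)) and value of joint lever2 between -0.06 and 0.12 rad and ((x of clip3_pin in the frame of spot1 between -0.007 and 0.007 m and y of clip3_pin in the frame of spot1 between -0.018 and 0.018 m and z of clip3_pin in the frame of spot1 between 0.004 and 0.018 m) or (x of clip3_pin in the frame of spot2 between -0.007 and 0.007 m and y of clip3_pin in the frame of spot2 between -0.018 and 0.018 m and z of clip3_pin in the frame of spot2 between 0.004 and 0.018 m) or (x of clip3_pin in the frame of spot3 between -0.007 and 0.007 m and y of clip3_pin in the frame of spot3 between -0.018 and 0.018 m and z of clip3_pin in the frame of spot3 between 0.004 and 0.018 m) or (x of clip3_pin in the frame of spot4 between -0.007 and 0.007 m and y of clip3_pin in the frame of spot4 between -0.018 and 0.018 m and z of clip3_pin in the frame of spot4 between 0.004 and 0.018 m)) and value of joint lever3 between -0.06 and 0.12 rad and ((x of clip4_pin in the frame of spot1 between -0.007 and 0.007 m and y of clip4_pin in the frame of spot1 between -0.018 and 0.018 m and z of clip4_pin in the frame of spot1 between 0.004 and 0.018 m) or (x of clip4_pin in the frame of spot2 between -0.007 and 0.007 m and y of clip4_pin in the frame of spot2 between -0.018 and 0.018 m and z of clip4_pin in the frame of spot2 between 0.004 and 0.018 m) or (x of clip4_pin in the frame of spot3 between -0.007 and 0.007 m and y of clip4_pin in the frame of spot3 between -0.018 and 0.018 m and z of clip4_pin in the frame of spot3 between 0.004 and 0.018 m) or (x of clip4_pin in the frame of spot4 between -0.007 and 0.007 m and y of clip4_pin in the frame of spot4 between -0.018 and 0.018 m and z of clip4_pin in the frame of spot4 between 0.004 and 0.018 m)) and value of joint lever4 between -0.06 and 0.12 rad); the robot touches nothing.
It fails at once if the jar is disturbed (moved over 40 mm) (distance of jar from where it was at the start of the episode above 0.04 m).
It fails at once if the mug is disturbed (moved over 40 mm) (distance of mug from where it was at the start of the episode above 0.04 m).
Of clip1, clip2, clip3, clip4 only 2 to 4 are there at a start; the rules pass over those that are not, and their reading is None.
At some moment in a run one of stop may be knocked a few centimetres aside while the robot is not near it.
It also fails if it takes over 210 s, if anything falls off the work surface, if the arm or the gripper's body presses on something with over 40 N, if the wrist force passes 120 N, or if a joint passes its speed limit or range.

ROBOT

A 6-joint arm with a two-finger parallel gripper is mounted at the origin on the work surface. World frame = base frame: x ahead of the robot, y to its left, z up, the work surface at z = 0. Lengths are in m, angles in rad, forces in N, time in s.
With the tool pointing down it reaches from about 0.25 to 0.725 m from the base axis. Payload 4 kg.
Tool frame: the origin (TCP) lies midway between the tips of the shut fingers; the grasp point (between the pads) lies bot.pinch_z behind it (bot.pinch_z is the distance from the TCP to the grasp point, in m); z points along the fingers, y is the direction in which the jaws open and shut (so a half turn about z gives the same grasp; the last joint's range is limited). The gripper opens to 85 mm and grips with 20 to 120 N. Pads are 22 mm wide; open, the fingers measure 114 mm over their backs; the gripper's body (76 mm by 85 mm) begins 54 mm behind the grasp point. The pads swing forward as they close: fully open they stand 13 mm farther back than shut.
Start: joints at [1.273, 0.241, 0.005, 1.335, 0, 1.571], TCP at [0.147, 0.478, 0.231] pointing down, gripper open.
Joint ranges: [-2.72, 2.72], [-1.05, 1.87], [-1.09, 1.28], [-1.99, 2.15], [-1.42, 1.44], [-3.14, 3.14]. Speed limits (rad/s): [2.79, 2.79, 3.14, 3.14, 3.14, 3.14].

INTERFACE

Orientations are given as a unit quaternion [x, y, z, w].
In Python, from workcell import bot gives the robot as it stands. The module is installed in compiled form; this text tells all that it offers.
- The arm moves only by the tool move_arm, never from a script. Its argument "series" is a list that holds one entry, the list of rows, each a list of 7 numbers: the shift along the world's x, y, z in cm, then the turn, a rotation vector about the world's x, y, z in degrees, then the opening, from 0 (shut) to 1 (fully open). A call has exactly 5 rows; each row shifts and turns the pose as measured when the row begins; what a row does not reach is not made up. A row lasts 1/10 s, in which the tool goes at most 50 mm and 8.59 degrees, less where a joint would pass 70% of its speed; a pose out of reach is approached as far as the arm can. A call with a gripper value outside its range is refused whole. The fingers move at their own pace and stop on an object; the grip force is fixed at half the most. Time passes only in rows, so rows that do not move let the fingers close, or fill a call up. It gives the time, the measured TCP pose, the force and the opening at its end, in the units of the state.
- bot.get_obs(): the state, without advancing time (a new reading comes with each control period).
- bot.camera(name): name is "scene" or "top"; returns (picture, depth): 480x640x3 uint8, red, green, blue; 480x640 float32, m along the optical axis (not along the pixel's ray), 0 where there is no reading.
- bot.camera_info(name): a dict with "vfov" (degrees; the focal length in pixels is half the picture's height over the tangent of half this angle, whatever the lens; pixels are square), "cx", "cy" (the principal point, pixels), "k1" (the pictures are not rectified: a ray, as slopes to the right and down, at radius r is drawn at 1 + k1 r^2 times it, then the intrinsics apply), "cam_to_world" (4x4, takes a point from camera to world coordinates). Camera axes: x right, y down, z forward; pixel columns grow to the right and rows downward; lengths in m; the calibration is good to about 2 mm. A picture is of the moment at which its call begins. camera_info takes no time and is no camera call.
- bot.job_done(): hands the job in, once; it reports no verdict.
Trained networks look in the newest picture that a camera, given by its name, has taken for a name from the list of things; names that differ only in an ending like _2 or _b are one class to them, and where a whole thing is asked for, a point or a joint stands for the part that bears it (a point fixed in the world has none). Each returns a list of dicts, best first, with "confidence" (0 to 1); they miss things now and then, are a little off and sometimes report something else, mostly with a low value. They report only what shows in the picture. A call takes as long as a camera call. They do not tell look-alikes from the thing itself.
- bot.find_in(camera, target): "at" ([x, y, z] in m, in world coordinates, good to about 4 mm: the middle of the surface that is visible of it).
The state is a dict: "clock": time; "joint_pos": joint angles; "joint_vel": joint speeds; "tau": joint torques, N m; "eef_pos": TCP position; "tool_rot": TCP orientation; "ft_force": force on the tool from outside, world axes, zero at the start; "ft_torque": the same for the moment, N m; "grip_width": finger opening in m.
Only numpy, scipy, OpenCV 4.12 (cv2) and the standard library are available. Lean on these libraries where they do the work, as an engineer would, in place of code of your own. Each camera call takes 0.05 s, during which the arm holds its last target.

## Working session

There is one attempt and no reset: what is moved stays moved. The work goes in short steps, Python scripts to look and compute and a tool call to move; the robot and the scene stay as the last step left them, time stands still between calls to the robot, and variables do not carry over. Pictures are saved under pics/ and viewed, and the job is handed in when it is done.

Besides the shell and the picture viewer there is one more tool, called after "Request:" by a JSON object that holds its "op" and its "data". move_arm: Moves the arm, as the interface text tells. Its arguments: {"type":"object","properties":{"series":{"type":"array","items":{"type":"array","items":{"type":"array","items":{"type":"number"}}}}},"required":["series"]}

```bash
mkdir -p pics; cat > h.py <<'E'
import numpy as np, cv2
from workcell import bot
def snap(name,fn=None):
    p,d=bot.camera(name)
    if fn: cv2.imwrite('pics/'+fn,p[:,:,::-1])
    return p,d
def intr(name):
    i=bot.camera_info(name); f=240/np.tan(np.radians(i['vfov'])/2)
    return f,i['cx'],i['cy'],i['k1'],np.array(i['cam_to_world'])
def cloud(name,d):
    f,cx,cy,k1,T=intr(name)
    K=np.array([[f,0,cx],[0,f,cy],[0,0,1.]])
    v,u=np.mgrid[0:480,0:640]
    pts=np.stack([u.ravel(),v.ravel()],1).astype(np.float64)[:,None]
    s=cv2.undistortPoints(pts,K,np.array([k1,0,0,0.]))[:,0]
    z=d.ravel()
    P=np.stack([s[:,0]*z,s[:,1]*z,z,np.ones_like(z)],1)@T.T
    P=P[:,:3]; P[z<=0]=np.nan
    return P.reshape(480,640,3)
def proj(name,X):
    f,cx,cy,k1,T=intr(name)
    Y=(np.linalg.inv(T)@np.append(X,1))[:3]; s=Y[:2]/Y[2]; r2=s@s
    return s*(1+k1*r2)*f+[cx,cy]
E
python3 - <<'E'
from h import *
for c in ('scene','top'):
    p,d=snap(c,c+'0.png'); print(c,bot.camera_info(c))
print(bot.get_obs(), bot.pinch_z)
E
```

```text
scene {'vfov': 50.09594223529242, 'cx': 312.25198110141076, 'cy': 247.84990086281556, 'k1': -0.09710661985613546, 'cam_to_world': array([[ 0.75438138,  0.52951925, -0.38796662,  0.98613952],
       [ 0.6563182 , -0.59720261,  0.46108076, -0.59512075],
       [ 0.01245646, -0.60246029, -0.79805165,  1.13776277],
       [ 0.        ,  0.        ,  0.        ,  1.        ]])}
top {'vfov': 54.01203929211075, 'cx': 322.6219492176606, 'cy': 226.62035119077686, 'k1': -0.12573258957701253, 'cam_to_world': array([[ 9.04644984e-02, -9.71956034e-01,  2.17065986e-01,
         2.74413103e-01],
       [-9.95899454e-01, -8.81423330e-02,  2.03766245e-02,
         9.89237907e-03],
       [-6.72480676e-04, -2.18019258e-01, -9.75944236e-01,
         1.08257577e+00],
       [ 0.00000000e+00,  0.00000000e+00,  0.00000000e+00,
         1.00000000e+00]])}
{'clock': 0.1, 'joint_pos': array([ 1.27300809e+00,  2.41342824e-01,  3.87680560e-03,  1.33523255e+00,
       -5.67831784e-06,  1.57075931e+00]), 'joint_vel': array([-0.00060248, -0.00307988,  0.00385909,  0.00061327, -0.00069665,
        0.00040086]), 'tau': array([ 5.51769390e-04, -3.73138225e+01,  2.53009915e+01,  1.09062635e-02,
        2.16191012e-05,  7.45945066e-07]), 'eef_pos': array([0.14653759, 0.47744824, 0.23050623]), 'tool_rot': array([ 1.48326207e-01,  9.88938032e-01, -9.41014731e-04, -1.38303101e-04]), 'ft_force': array([-0.16947387,  0.63464548,  1.10438282]), 'ft_torque': array([-0.00991904,  0.02990953,  0.01602437]), 'grip_width': 0.08518990366790913} 0.0187
```

View pics/scene0.png

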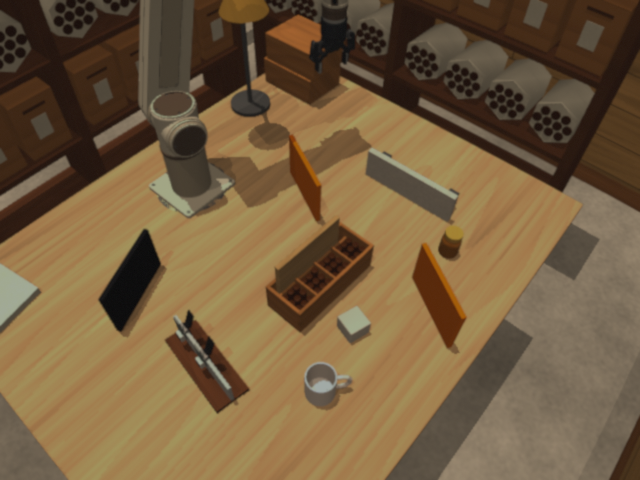

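View pics/top0.png

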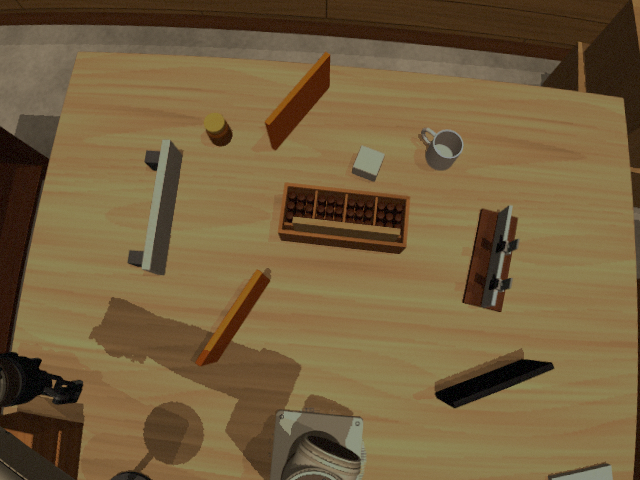

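```bash
python3 - <<'E'
from h import *
ps,ds=snap('scene'); pt,dt=snap('top')
np.savez('d0.npz',ps=ps,ds=ds,pt=pt,dt=dt)
a=cv2.resize(pt[180:320,270:530],None,fx=3,fy=3,interpolation=cv2.INTER_CUBIC)
b=cv2.resize(ps[210:330,160:390],None,fx=3.4,fy=3.4,interpolation=cv2.INTER_CUBIC)
c=cv2.resize(ps[300:420,150:260],None,fx=5,fy=5,interpolation=cv2.INTER_CUBIC)
for n,i in zip('abc',(a,b,c)): cv2.imwrite(f'pics/c0{n}.png',np.clip(i[:,:,::-1]*1.5,0,255).astype(np.uint8))
for cam in('scene','top'):
  for t in ('board_center','wall','stop_center','tray','rail','clip1_pin','jar','mug'):
    print(cam,t,[(np.round(r['at'],3).tolist(),round(r['confidence'],2)) for r in bot.find_in(cam,t)])
E
```

```text
scene board_center [([0.207, -0.358, 0.095], 0.88), ([0.795, 0.104, 0.098], 0.79), ([0.498, -0.03, 0.123], 0.76), ([0.304, 0.183, 0.1], 0.67)]
scene wall [([0.529, 0.394, 0.061], 0.88)]
scene stop_center [([0.684, -0.073, 0.051], 0.74), ([0.551, -0.033, 0.068], 0.62)]
scene tray [([0.552, -0.034, 0.071], 0.84)]
scene rail [([0.503, -0.378, 0.012], 0.87)]
scene clip1_pin []
scene jar [([0.727, 0.289, 0.059], 0.98)]
scene mug [([0.72, -0.236, 0.046], 0.96)]
top board_center [([0.282, 0.194, 0.124], 0.83), ([0.783, 0.115, 0.099], 0.7), ([0.204, -0.344, 0.115], 0.68), ([0.484, -0.018, 0.151], 0.61)]
top wall [([0.511, 0.396, 0.068], 0.76)]
top stop_center [([0.664, -0.058, 0.05], 0.65), ([0.54, -0.008, 0.067], 0.46)]
top tray [([0.54, -0.017, 0.072], 0.61), ([0.488, -0.36, 0.096], 0.38)]
top rail [([0.467, -0.356, 0.011], 0.75), ([0.668, -0.056, 0.049], 0.21)]
top clip1_pin []
top jar [([0.715, 0.294, 0.078], 0.93)]
top mug [([0.73, -0.233, 0.048], 0.81)]
```

View pics/c0a.png

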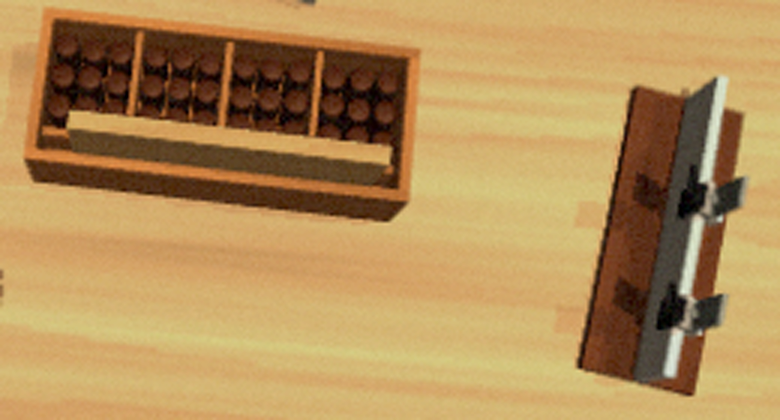

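View pics/c0b.png

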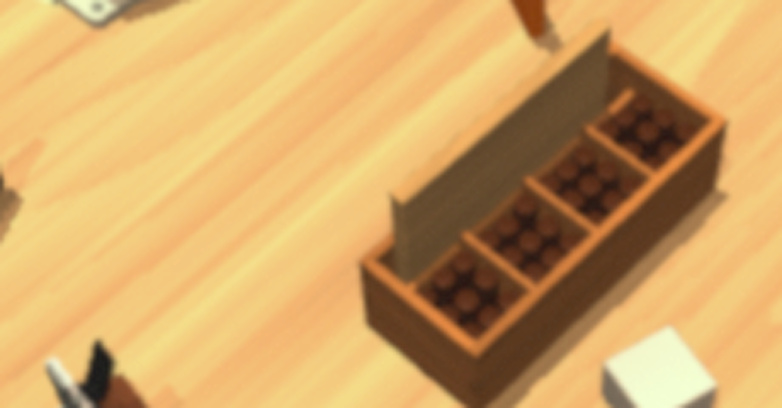

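View pics/c0c.png

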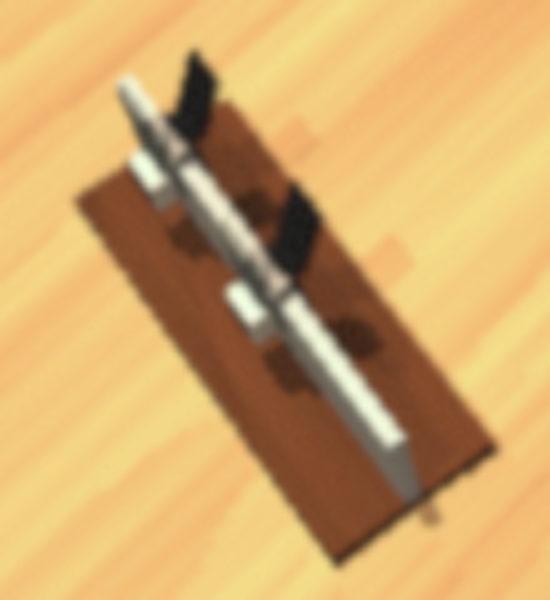

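```bash
cat > fit0.py <<'E'
from h import *
D=np.load('d0.npz')
C={'scene':cloud('scene',D['ds']),'top':cloud('top',D['dt'])}
def sel(c,z0,z1,box):
    P=C[c].reshape(-1,3); x0,x1,y0,y1=box
    m=(P[:,2]>z0)&(P[:,2]<z1)&(P[:,0]>x0)&(P[:,0]<x1)&(P[:,1]>y0)&(P[:,1]<y1)
    return P[m]
def rect(P):
    r=cv2.minAreaRect((P[:,:2]*1000).astype(np.float32)); return r
for c in C:
    P=sel(c,-.02,.02,(.3,.8,-.3,.3)); print(c,'table z',np.median(P[:,2]))
    for n,z0,z1,b in (('tray',.083,.1,(.42,.64,-.2,.16)),('wall',.09,.12,(.35,.7,.3,.5)),('rail',.07,.088,(.3,.7,-.48,-.28)),('railfoot',.005,.02,(.3,.7,-.48,-.28)),('boardtop',.148,.175,(.42,.6,-.2,.16)),('stop',.04,.06,(.62,.74,-.13,0))):
        P=sel(c,z0,z1,b); r=rect(P); print(c,n,len(P),np.round(P[:,2].mean(),4),np.round(r[0],1),np.round(r[1],1),round(r[2],1),[np.round(v).tolist() for v in cv2.boxPoints(r)])
E
python3 fit0.py
```

```text
scene table z 0.00019036792980209327
scene tray 1045 0.0898 [529.3 -14. ] [284.5 116.8] 88.4 [[467.0, -155.0], [584.0, -158.0], [592.0, 127.0], [475.0, 130.0]]
scene wall 710 0.098 [515.2 398.8] [300.7  28.1] 0.8 [[365.0, 411.0], [365.0, 383.0], [666.0, 387.0], [665.0, 415.0]]
scene rail 402 0.0792 [ 472.6 -373.1] [ 34.1 233.3] 80.2 [[355.0, -370.0], [585.0, -410.0], [590.0, -376.0], [361.0, -336.0]]
scene railfoot 2698 0.0117 [ 506.1 -380. ] [385.  191.1] 0.1 [[313.0, -285.0], [314.0, -476.0], [699.0, -475.0], [698.0, -284.0]]
scene boardtop 551 0.1568 [488.1 -19. ] [220.6  18.3] 88.3 [[476.0, -129.0], [494.0, -129.0], [500.0, 91.0], [482.0, 92.0]]
scene stop 588 0.0495 [675.5 -62.9] [62.  61.9] 74.3 [[637.0, -84.0], [697.0, -101.0], [714.0, -41.0], [654.0, -25.0]]
top table z -0.001419755209164153
top tray 1588 0.0886 [528.8 -13.9] [280.  117.5] 88.5 [[467.0, -152.0], [584.0, -155.0], [591.0, 125.0], [474.0, 128.0]]
top wall 1317 0.0978 [515.5 401.8] [298.6  24.9] 0.9 [[366.0, 412.0], [366.0, 387.0], [665.0, 392.0], [665.0, 417.0]]
top rail 414 0.078 [ 470.3 -373.5] [ 27.  229.6] 79.6 [[355.0, -366.0], [581.0, -407.0], [586.0, -381.0], [360.0, -339.0]]
top railfoot 2411 0.0107 [ 494.3 -398.3] [148.9 305.7] 78.8 [[330.0, -442.0], [630.0, -501.0], [659.0, -355.0], [359.0, -295.0]]
top boardtop 806 0.1559 [487.6 -17.2] [220.3  15.2] 88.6 [[477.0, -127.0], [493.0, -128.0], [498.0, 93.0], [483.0, 93.0]]
top stop 622 0.0484 [672.5 -60.3] [60.  59.9] 73.0 [[635.0, -80.0], [692.0, -98.0], [710.0, -40.0], [653.0, -23.0]]
```

```bash
cat > plan.py <<'E'
import sys
from h import *
from scipy.spatial.transform import Rotation as R
def target_rot(yaw,tilt_axis_yaw=0,tilt=0):
    # tool down with tool y at heading yaw(deg), then tilt (deg) about horizontal world axis heading
    a=np.radians((yaw+90)/2); r=R.from_quat([np.cos(a),np.sin(a),0,0])
    t=np.radians(tilt_axis_yaw); return R.from_rotvec(np.radians(tilt)*np.array([np.cos(t),np.sin(t),0]))*r
def rem(x,y,z,yaw,ta=0,tilt=0):
    o=bot.get_obs(); c=R.from_quat(o['tool_rot'])
    d=(np.array([x,y,z])-o['eef_pos']*1000)/10
    rv=(target_rot(yaw,ta,tilt)*c.inv()).as_rotvec(degrees=True)
    print('t %.1f eef mm %s width %.1f F %s j %s'%(o['clock'],np.round(o['eef_pos']*1000,1),o['grip_width']*1000,np.round(o['ft_force'],1),np.round(o['joint_pos'],2)))
    print('REMAIN cm',np.round(d,2),'deg',np.round(rv,1),'|d|',round(np.linalg.norm(d),2))
if __name__=='__main__': rem(*map(float,sys.argv[1:]))
E
python3 plan.py 488 -18 220 -1.5
cat >> fit0.py <<'E'
print('--board face')
for c in C:
    P=sel(c,.1,.15,(.44,.53,-.11,.07)); 
    A=np.c_[P[:,1:],np.ones(len(P))]
    # robust
    w=np.ones(len(P),bool)
    for _ in range(5):
        k=np.linalg.lstsq(A[w],P[w,0],rcond=None)[0]; w=abs(A@k-P[:,0])<.003
    print(c,len(P),w.sum(),k)
E
python3 fit0.py | sed -n '/face/,$p'
```

```text
t 1.0 eef mm [146.7 478.  231.3] width 85.4 F [ 0.8 -0.3  0.4] j [1.27 0.24 0.01 1.34 0.   1.57]
REMAIN cm [ 34.13 -49.6   -1.13] deg [ -0.    0.  -74.4] |d| 60.22
--board face
scene 588 585 [ 0.02419399 -0.00140892  0.49491978]
top 432 432 [ 0.02486769 -0.00063878  0.48139789]
```

Request:
{"op": "move_arm", "data": {"series": [[[2.5,-3.7,0,0,0,-6,1],[2.5,-3.7,0,0,0,-6,1],[2.5,-3.7,0,0,0,-6,1],[2.5,-3.7,0,0,0,-6,1],[2.5,-3.7,0,0,0,-6,1]]]}}

```text
clock: 1.5
eef_pos: [0.2723, 0.2919, 0.2306]
tool_rot: [0.403, 0.915, 0.002, 0.0]
ft_force: [1.9, 0.5, -0.0]
grip_width: 0.0859
```

Request:
{"op": "move_arm", "data": {"series": [[[2.5,-3.7,0,0,0,-6,1],[2.5,-3.7,0,0,0,-6,1],[2.5,-3.7,0,0,0,-6,1],[2.5,-3.7,0,0,0,-6,1],[2.5,-3.7,0,0,0,-6,1]]]}}

```text
clock: 2.0
eef_pos: [0.4011, 0.0989, 0.2322]
tool_rot: [0.634, 0.773, 0.004, 0.002]
ft_force: [1.0, 2.1, 0.3]
grip_width: 0.0852
```

```bash
python3 plan.py 488 -18 220 -1.4
```

```text
t 2.0 eef mm [401.1  98.9 232.2] width 85.2 F [1.  2.1 0.3] j [ 0.24  0.06 -0.21  1.29  0.    1.62]
REMAIN cm [  8.69 -11.69  -1.22] deg [ -0.1   0.5 -12.7] |d| 14.62
```

Request:
{"op": "move_arm", "data": {"series": [[[2.2,-2.9,-0.3,0,0.2,-3.2,1],[2.2,-2.9,-0.3,0,0.2,-3.2,1],[2.2,-2.9,-0.3,0,0,-3.2,1],[2.1,-3,-0.3,0,0,-3.1,1],[0,0,0,0,0,0,1]]]}}

```text
clock: 2.5
eef_pos: [0.494, -0.0285, 0.2205]
tool_rot: [0.723, 0.691, 0.003, 0.002]
ft_force: [-1.0, -0.3, -0.4]
grip_width: 0.0853
```

```bash
python3 plan.py 488 -18 124 -1.4
```

```text
t 2.5 eef mm [494.  -28.5 220.5] width 85.3 F [-1.  -0.3 -0.4] j [-0.06  0.23 -0.04  1.3   0.    1.56]
REMAIN cm [-0.6   1.05 -9.65] deg [-0.1  0.4  1.1] |d| 9.73
```

Request:
{"op": "move_arm", "data": {"series": [[[-0.6,1.0,-2.5,0,0.4,1.1,1],[0,0,-2.5,0,0,0,1],[0,0,-2.5,0,0,0,1],[0,0,-1.2,0,0,0,1],[0,0,0,0,0,0,1]]]}}

```text
clock: 3.0
eef_pos: [0.4874, -0.0177, 0.1315]
tool_rot: [0.716, 0.698, 0.001, -0.001]
ft_force: [-0.7, 0.9, -0.2]
grip_width: 0.0852
```

```bash
python3 plan.py 488 -18 125 -1.4
```

```text
t 3.0 eef mm [487.4 -17.7 131.5] width 85.2 F [-0.7  0.9 -0.2] j [-0.04  0.28 -0.21  1.08  0.    1.56]
REMAIN cm [ 0.06 -0.03 -0.65] deg [-0.1  0.   0. ] |d| 0.66
```

Request:
{"op": "move_arm", "data": {"series": [[[0.05,0,-0.6,0,0,0,1],[0,0,0,0,0,0,0.5],[0,0,0,0,0,0,0],[0,0,0,0,0,0,0],[0,0,0,0,0,0,0]]]}}

```text
clock: 3.5
eef_pos: [0.4894, -0.0167, 0.1282]
tool_rot: [0.715, 0.699, 0.003, 0.001]
ft_force: [0.5, 0.3, 0.4]
grip_width: 0.0281
```

Request:
{"op": "move_arm", "data": {"series": [[[0,0,0,0,0,0,0],[0,0,0,0,0,0,0],[0,0,0,0,0,0,0],[0,0,0,0,0,0,0],[0,0,0,0,0,0,0]]]}}

```text
clock: 4.0
eef_pos: [0.4895, -0.0167, 0.1287]
tool_rot: [0.715, 0.699, 0.003, 0.001]
ft_force: [-0.3, 0.3, 0.8]
grip_width: 0.013
```

Request:
{"op": "move_arm", "data": {"series": [[[0,0,1.5,0,0,0,0],[0,0,2,0,0,0,0],[0,0,2.5,0,0,0,0],[0,0,2.5,0,0,0,0],[0,0,2,0,0,0,0]]]}}

```text
clock: 4.5
eef_pos: [0.4874, -0.0168, 0.2321]
tool_rot: [0.715, 0.699, 0.0, -0.002]
ft_force: [0.7, 0.5, -2.6]
grip_width: 0.013
```

Request:
{"op": "move_arm", "data": {"series": [[[0,0,1.0,0,0,0,0],[0,0,0.5,0,0,0,0],[0,0,0,0,0,0,0],[0,0,0,0,0,0,0],[0,0,0,0,0,0,0]]]}}

```text
clock: 5.0
eef_pos: [0.4873, -0.0169, 0.2473]
tool_rot: [0.716, 0.699, 0.0, -0.002]
ft_force: [-0.5, -0.3, -2.4]
grip_width: 0.013
```

```bash
python3 - <<'E'
from h import *
ps,ds=snap('scene','s1.png'); pt,dt=snap('top','t1.png')
np.savez('d1.npz',ps=ps,ds=ds,pt=pt,dt=dt)
import plan; plan.rem(515,345,250,90)
E
```

```text
t 5.1 eef mm [487.2 -16.9 247.3] width 13.0 F [ 0.3  0.2 -2.2] j [-0.04  0.21  0.01  1.37  0.    1.56]
REMAIN cm [ 2.78 36.19  0.27] deg [-0.  -0.2 91.4] |d| 36.3
```

View pics/s1.png

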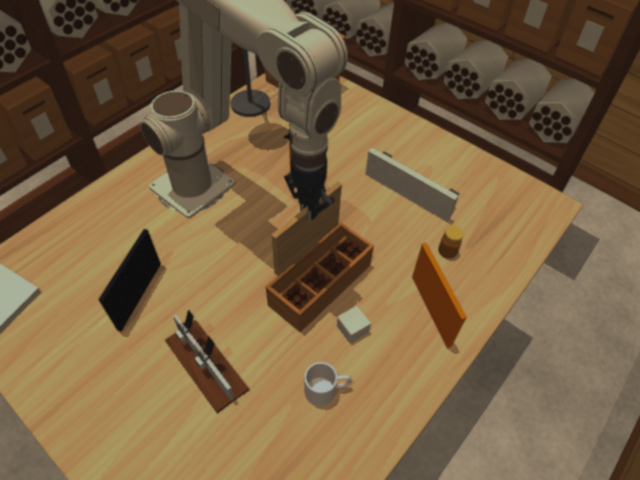

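```bash
cat >> fit0.py <<'E'
print('--wall')
for c in C:
    P=sel(c,.1,.2,(.15,.45,.05,.3)); print(c,'lookalike max x,z,y range',P.max(0),P.min(0))
    P=sel(c,.02,.085,(.39,.65,.35,.42)); m=P
    A=np.c_[P[:,[0,2]],np.ones(len(P))]; w=np.ones(len(P),bool)
    for _ in range(6):
        k=np.linalg.lstsq(A[w],P[w,1],rcond=None)[0]; w=abs(A@k-P[:,1])<.004
    print(c,'face',len(P),w.sum(),k,'y at x=.515,z=.1:',k@[.515,.1,1],'z=0',k@[.515,0,1])
    P=sel(c,.093,.115,(.35,.69,.37,.44)); ys=[]
    for x in (.4,.45,.5,.55,.6,.64):
        q=P[abs(P[:,0]-x)<.02]; ys.append(np.round([x,np.percentile(q[:,1],3),np.percentile(q[:,1],97),q[:,2].mean()],4).tolist())
    print(ys, P[:,0].min(),P[:,0].max())
E
python3 fit0.py | sed -n '/--wall/,$p'
```

```text
--wall
scene lookalike max x,z,y range [0.38555472 0.24916478 0.15620675] [0.18340187 0.13921373 0.10056136]
scene face 1275 1196 [0.01651334 0.00246501 0.38176198] y at x=.515,z=.1: 0.39051285068413283 z=0 0.39026634962485396
[[0.4, 0.3852, 0.4068, 0.0987], [0.45, 0.3862, 0.408, 0.0989], [0.5, 0.3872, 0.4092, 0.0986], [0.55, 0.3887, 0.4098, 0.0985], [0.6, 0.3887, 0.4121, 0.0991], [0.64, 0.3901, 0.4112, 0.0987]] 0.36479045288403167 0.6655750057322487
top lookalike max x,z,y range [0.3821404  0.25221863 0.15296902] [0.18529258 0.14262591 0.10001994]
top face 1055 1055 [ 0.01576452 -0.02479046  0.38620553] y at x=.515,z=.1: 0.39184521422496493 z=0 0.3943242602460851
[[0.4, 0.3912, 0.4095, 0.0981], [0.45, 0.3912, 0.4118, 0.0984], [0.5, 0.3915, 0.4121, 0.0983], [0.55, 0.392, 0.4117, 0.0983], [0.6, 0.3928, 0.4135, 0.0983], [0.64, 0.3937, 0.4133, 0.0982]] 0.3661533633950498 0.6646346506773725
```

Request:
{"op": "move_arm", "data": {"series": [[[0.8,3.0,0.5,0,0,4,0],[0.8,3.3,0.5,0,0,6,0],[0.8,3.3,0.5,0,0,7,0],[0.4,3.3,0.5,0,0,7,0],[0,3.3,0,0,0,7,0]]]}}

```text
clock: 5.6
eef_pos: [0.5146, 0.1457, 0.2648]
tool_rot: [0.498, 0.867, -0.003, -0.002]
ft_force: [0.1, -0.6, -2.5]
grip_width: 0.0131
```

```bash
python3 plan.py 515 340 270 90.9
```

```text
t 5.6 eef mm [514.6 145.7 264.8] width 13.1 F [ 0.1 -0.6 -2.5] j [ 0.28  0.31  0.18  1.45 -0.    1.32]
REMAIN cm [ 0.04 19.43  0.52] deg [ 0.4 -0.3 60.7] |d| 19.44
```

Request:
{"op": "move_arm", "data": {"series": [[[0,2.7,0,0,0,6.5,0],[0,2.7,0,0,0,7,0],[0,2.5,0,0,0,7,0],[0,2.2,0,0,0,7,0],[0,2,0,0,0,7,0]]]}}

```text
clock: 6.1
eef_pos: [0.5132, 0.2737, 0.261]
tool_rot: [0.205, 0.979, -0.006, -0.003]
ft_force: [-0.4, -0.5, -2.7]
grip_width: 0.0135
```

```bash
python3 plan.py 515 350 250 90.9
```

```text
t 6.1 eef mm [513.2 273.7 261. ] width 13.5 F [-0.4 -0.5 -2.7] j [ 0.49  0.41  0.32  1.49 -0.    0.9 ]
REMAIN cm [ 0.18  7.63 -1.1 ] deg [ 0.7 -0.4 24.5] |d| 7.72
```

Request:
{"op": "move_arm", "data": {"series": [[[0,1.8,-0.2,0,0,6.5,0],[0,1.8,-0.2,0,0,6,0],[0,1.6,-0.2,0,0,5,0],[0,1.2,-0.2,0,0,4,0],[0,0,0,0,0,0,0]]]}}

```text
clock: 6.6
eef_pos: [0.5114, 0.3431, 0.2478]
tool_rot: [0.008, 1.0, -0.008, -0.005]
ft_force: [0.3, 1.3, -1.7]
grip_width: 0.0129
```

```bash
python3 plan.py 515 386 220 90.9 0.9 -11.5
```

```text
t 6.6 eef mm [511.4 343.1 247.8] width 12.9 F [ 0.3  1.3 -1.7] j [ 0.59  0.49  0.41  1.51 -0.01  0.61]
REMAIN cm [ 0.36  4.29 -2.78] deg [-10.6  -0.6   1.8] |d| 5.12
```

Request:
{"op": "move_arm", "data": {"series": [[[0.2,1,-0.6,-3,0,0.9,0],[0.2,1.1,-0.7,-3,0,0.9,0],[0,1.1,-0.7,-2.5,-0.3,0,0],[0,1,-0.7,-2,-0.3,0,0],[0,0,0,0,0,0,0]]]}}

```text
clock: 7.1
eef_pos: [0.516, 0.3824, 0.2183]
tool_rot: [-0.002, 0.995, -0.105, -0.0]
ft_force: [-0.2, -0.2, -1.8]
grip_width: 0.0132
```

```bash
python3 plan.py 515 385 150 90.9 0.9 -11.5
```

```text
t 7.1 eef mm [516.  382.4 218.3] width 13.2 F [-0.2 -0.2 -1.8] j [ 0.71  0.66  0.61  1.65 -0.16  0.72]
REMAIN cm [-0.1   0.26 -6.83] deg [ 0.5 -0.   0.7] |d| 6.84
```

Request:
{"op": "move_arm", "data": {"series": [[[-0.1,0.1,-1.5,0.3,0,0.4,0],[0,0.1,-2,0.2,0,0,0],[0,0,-2,0,0,0,0],[0,0,-0.9,0,0,0,0],[0,0,0,0,0,0,0]]]}}

```text
clock: 7.6
eef_pos: [0.5166, 0.3799, 0.1543]
tool_rot: [-0.002, 0.995, -0.099, 0.001]
ft_force: [0.4, -0.2, -2.0]
grip_width: 0.0133
```

```bash
python3 - <<'E'
from h import *
snap('scene','s2.png'); pt,dt=snap('top','t2.png')
np.savez('d2.npz',dt=dt)
import plan; plan.rem(515,386,120,90.9,.9,-11.5)
E
```

```text
t 7.7 eef mm [517.3 380.7 155.9] width 13.2 F [-0.7  0.6 -1.9] j [ 0.71  0.67  0.46  1.49 -0.15  0.71]
REMAIN cm [-0.23  0.53 -3.59] deg [-0.2  0.2  0.7] |d| 3.63
```

View pics/s2.png

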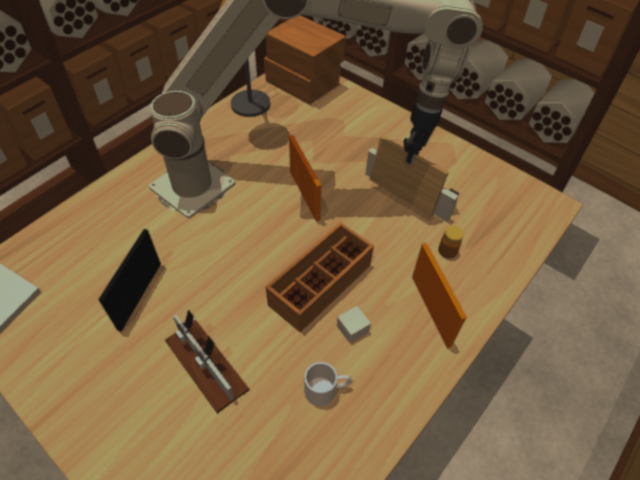

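Request:
{"op": "move_arm", "data": {"series": [[[-0.1,0.3,-0.8,-0.2,0.2,0.4,0],[0,0.2,-1,0,0,0.3,0],[0,0.1,-0.8,0,0,0,0],[0,0,-0.4,0,0,0,0],[0,0,0,0,0,0,0]]]}}

```text
clock: 8.2
eef_pos: [0.5176, 0.3883, 0.1265]
tool_rot: [-0.008, 0.995, -0.098, 0.003]
ft_force: [0.7, -1.2, -2.2]
grip_width: 0.0133
```

```bash
python3 plan.py 515 386 120 90.9 0.9 -11.5
```

```text
t 8.2 eef mm [517.6 388.3 126.5] width 13.3 F [ 0.7 -1.2 -2.2] j [ 0.72  0.69  0.43  1.43 -0.15  0.71]
REMAIN cm [-0.26 -0.23 -0.65] deg [-0.3  0.2 -0.1] |d| 0.74
```

Request:
{"op": "move_arm", "data": {"series": [[[0,-0.2,-0.2,0,0,0,0],[0,0,-0.2,0,0,0,0],[0,0,-0.1,0,0,0,0],[0,0,0,0,0,0,0],[0,0,0,0,0,0,0]]]}}

```text
clock: 8.7
eef_pos: [0.5177, 0.3862, 0.1214]
tool_rot: [-0.008, 0.995, -0.098, 0.003]
ft_force: [0.6, -0.7, -1.6]
grip_width: 0.013
```

```bash
python3 plan.py 515 386 120 90.9 0.9 -11.5
```

```text
t 8.7 eef mm [517.7 386.2 121.4] width 13.0 F [ 0.6 -0.7 -1.6] j [ 0.71  0.69  0.41  1.41 -0.15  0.71]
REMAIN cm [-0.27 -0.02 -0.14] deg [-0.3  0.3 -0.1] |d| 0.31
```

Request:
{"op": "move_arm", "data": {"series": [[[0,0,-0.15,0,0,0,0],[0,0,-0.1,0,0,0,0],[0,0,0,0,0,0,0],[0,0,0,0,0,0,0],[0,0,0,0,0,0,0]]]}}

```text
clock: 9.2
eef_pos: [0.5181, 0.3865, 0.1204]
tool_rot: [-0.008, 0.995, -0.097, 0.004]
ft_force: [0.6, 0.7, -0.6]
grip_width: 0.0134
```

Request:
{"op": "move_arm", "data": {"series": [[[0,0,0,0,0,0,0.25],[0,0,0,0,0,0,0.3],[0,0,0,0,0,0,0.35],[0,0,0,0,0,0,0.4],[0,0,0,0,0,0,0.4]]]}}

```text
clock: 9.7
eef_pos: [0.5187, 0.3869, 0.1211]
tool_rot: [-0.008, 0.995, -0.097, 0.005]
ft_force: [-0.6, 0.1, -0.6]
grip_width: 0.0342
```

Request:
{"op": "move_arm", "data": {"series": [[[0,0.2,1,0,0,0,0.4],[0,0.4,2,0,0,0,0.4],[0,0.5,2.5,0,0,0,0.4],[0,0.5,2.5,0,0,0,0.4],[0,0,2,0,0,0,0.4]]]}}

```text
clock: 10.2
eef_pos: [0.5166, 0.4019, 0.2231]
tool_rot: [-0.008, 0.995, -0.099, 0.002]
ft_force: [0.2, -0.2, -0.1]
grip_width: 0.0343
```

```bash
python3 - <<'E'
from h import *
snap('scene','s3.png')
import plan; plan.rem(515,300,250,0)
E
```

```text
t 10.2 eef mm [517.6 402.4 227.2] width 34.0 F [-0.4 -0.6  3.5] j [ 0.73  0.68  0.67  1.68 -0.15  0.72]
REMAIN cm [ -0.26 -10.24   2.28] deg [  9.2  -8.4 -90.6] |d| 10.5
```

View pics/s3.png

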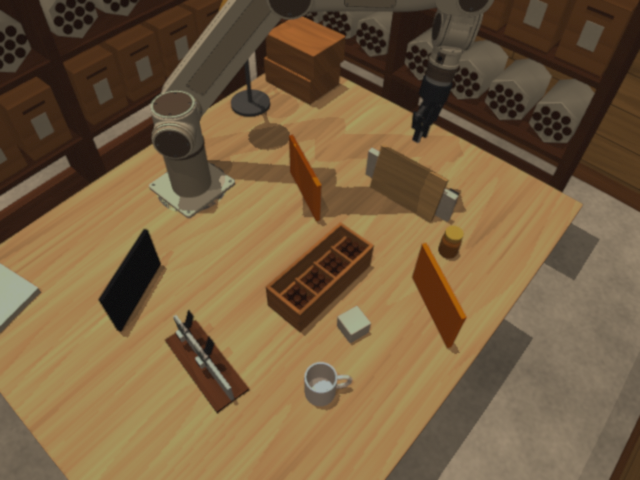

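Request:
{"op": "move_arm", "data": {"series": [[[0,-3,1,3,0,-3,0.4],[0,-4,1,3,0,-7,0.6],[0,-4,0.5,3,0,-8,1],[0,-4,0,2,0,-8,1],[0,-4,0,0,0,-8,1]]]}}

```text
clock: 10.75
eef_pos: [0.517, 0.2149, 0.2517]
tool_rot: [0.289, 0.957, 0.006, -0.009]
ft_force: [1.0, 0.2, -0.0]
grip_width: 0.0853
```

```bash
python3 plan.py 674 -61 200 -16.5
```

```text
t 10.8 eef mm [517.  214.9 251.7] width 85.3 F [ 1.   0.2 -0. ] j [0.38 0.36 0.22 1.44 0.02 0.97]
REMAIN cm [ 15.7  -27.59  -5.17] deg [ -1.3  -0.2 -72.9] |d| 32.16
```

Request:
{"op": "move_arm", "data": {"series": [[[1.5,-2.6,-0.2,-0.3,0,-7.5,1],[1.5,-2.6,-0.4,-0.3,0,-7.5,1],[1.5,-2.6,-0.5,-0.3,0,-7.5,1],[1.5,-2.6,-0.5,0,0,-7.5,1],[1.5,-2.6,-0.5,0,0,-7.5,1]]]}}

```text
clock: 11.25
eef_pos: [0.5925, 0.0763, 0.2353]
tool_rot: [0.594, 0.804, 0.002, -0.003]
ft_force: [-0.2, -0.2, 0.0]
grip_width: 0.0852
```

```bash
cat > fit3.py <<'E'
from h import *
def fitstop_board():
    out={}
    for c in('scene','top'):
        p,d=snap(c); P=cloud(c,d).reshape(-1,3)
        m=(P[:,2]>.035)&(P[:,2]<.06)&(P[:,0]>.40)&(P[:,0]<.78)&(P[:,1]>-.18)&(P[:,1]<.36)
        Q=P[m]; m2=~((Q[:,0]<.62)&(Q[:,1]<.16)); Q=Q[m2]
        m3=~((Q[:,0]>.68)&(Q[:,1]>.05)); Q=Q[m3]
        if len(Q)>100:
            r=cv2.minAreaRect((Q[:,:2]*1000).astype(np.float32)); print(c,'stop',len(Q),np.round(r[0],1),np.round(r[1],1),round(r[2],1))
        m=(P[:,2]>.01)&(P[:,2]<.14)&(P[:,0]>.44)&(P[:,0]<.59)&(P[:,1]>.33)&(P[:,1]<.40)
        Q=P[m]; A=np.c_[Q[:,[0,2]],np.ones(len(Q))]; w=np.ones(len(Q),bool)
        if len(Q)<50: continue
        for _ in range(6):
            k=np.linalg.lstsq(A[w],Q[w,1],rcond=None)[0]; w=abs(A@k-Q[:,1])<.004
        F=P[(P[:,0]>.3)&(P[:,0]<.7)&(P[:,2]>.12)&(P[:,2]<.17)&(P[:,1]>.3)&(P[:,1]<.45)]
        F=F[abs(np.c_[F[:,[0,2]],np.ones(len(F))]@k-F[:,1])<.006]
        print(c,'board front face',w.sum(),'dy/dx %.4f dy/dz %.3f'%(k[0],k[1]),'y at x=.515 z=0: %.4f'%(k@[.515,0,1]),'x range',np.round([F[:,0].min(),F[:,0].max()],4) if len(F) else None)
if __name__=='__main__': fitstop_board()
E
python3 fit3.py; python3 plan.py 674 -61 200 -16.5
```

```text
scene stop 638 [613.5 138.9] [ 97.2 502.4] 19.4
scene board front face 1130 dy/dx 0.0270 dy/dz 0.235 y at x=.515 z=0: 0.3522 x range [0.4675 0.6306]
top stop 637 [672.7 -60.3] [60.2 59.3] 73.5
top board front face 2133 dy/dx 0.0160 dy/dz 0.224 y at x=.515 z=0: 0.3560 x range [0.4086 0.629 ]
t 11.3 eef mm [593.   74.  234.1] width 85.3 F [-0.5  0.5  0.9] j [0.12 0.44 0.3  1.43 0.01 1.4 ]
REMAIN cm [  8.1  -13.5   -3.41] deg [ -0.3  -0.1 -33.5] |d| 16.11
```

Request:
{"op": "move_arm", "data": {"series": [[[1.9,-3.1,-0.5,0,0,-7.5,1],[1.9,-3.1,-1,0,0,-8,1],[1.9,-3.1,-1,0,0,-8,1],[1.7,-2.8,-0.8,0,0,-7,1],[0,0,0,0,0,0,1]]]}}

```text
clock: 11.85
eef_pos: [0.6688, -0.0485, 0.2017]
tool_rot: [0.789, 0.614, 0.003, -0.002]
ft_force: [0.8, -0.6, -0.6]
grip_width: 0.0852
```

```bash
python3 plan.py 674 -61 100 -16
```

```text
t 11.8 eef mm [668.8 -48.5 201.7] width 85.2 F [ 0.8 -0.6 -0.6] j [-0.08  0.6   0.48  1.44  0.01  1.74]
REMAIN cm [  0.52  -1.25 -10.17] deg [-0.4  0.2 -1.8] |d| 10.26
```

Request:
{"op": "move_arm", "data": {"series": [[[0.5,-1.2,-2,-0.4,0,-1.8,1],[0,0,-3,0,0,0,1],[0,0,-3,0,0,0,1],[0,0,-2,0,0,0,1],[0,0,0,0,0,0,1]]]}}

```text
clock: 12.35
eef_pos: [0.6737, -0.0566, 0.1018]
tool_rot: [0.796, 0.605, 0.003, 0.002]
ft_force: [-0.7, -0.7, -0.4]
grip_width: 0.0856
```

```bash
python3 plan.py 674 -61 12 -16
```

```text
t 12.3 eef mm [673.7 -56.6 101.8] width 85.6 F [-0.7 -0.7 -0.4] j [-0.08  0.66  0.32  1.22  0.    1.76]
REMAIN cm [ 0.03 -0.44 -8.98] deg [-0.1  0.4 -0.5] |d| 9.0
```

Request:
{"op": "move_arm", "data": {"series": [[[0,-0.4,-2,0,0.4,-0.5,1],[0,0,-2.5,0,0,0,1],[0,0,-2.5,0,0,0,1],[0,0,-1.5,0,0,0,1],[0,0,0,0,0,0,1]]]}}

```text
clock: 12.85
eef_pos: [0.677, -0.0554, 0.0237]
tool_rot: [0.795, 0.606, 0.005, 0.002]
ft_force: [-0.8, 0.5, 1.4]
grip_width: 0.0853
```

```bash
python3 plan.py 674 -61 12 -16
```

```text
t 12.8 eef mm [677.  -55.4  23.7] width 85.3 F [-0.8  0.5  1.4] j [-0.08  0.73  0.23  1.06  0.    1.76]
REMAIN cm [-0.3  -0.56 -1.17] deg [-0.1  0.6 -0.7] |d| 1.33
```

Request:
{"op": "move_arm", "data": {"series": [[[-0.3,-0.6,-0.6,0,0.5,-0.6,1],[0,0,-0.4,0,0,0,1],[0,0,0,0,0,0,0],[0,0,0,0,0,0,0],[0,0,0,0,0,0,0]]]}}

```text
clock: 13.35
eef_pos: [0.6768, -0.0608, 0.0197]
tool_rot: [0.798, 0.603, 0.004, 0.002]
ft_force: [0.6, -0.1, -5.6]
grip_width: 0.0591
```

Request:
{"op": "move_arm", "data": {"series": [[[0,0,0,0,0,0,0],[0,0,0,0,0,0,0],[0,0,1.5,0,0,0,0],[0,0,2.5,0,0,0,0],[0,0,2.5,0,0,0,0]]]}}

```text
clock: 13.85
eef_pos: [0.6705, -0.0603, 0.0799]
tool_rot: [0.798, 0.603, -0.002, -0.004]
ft_force: [0.3, -0.2, -5.0]
grip_width: 0.0592
```

```bash
python3 plan.py 519 300 120 0.9
```

```text
t 13.8 eef mm [670.5 -60.3  79.9] width 59.2 F [ 0.3 -0.2 -5. ] j [-0.09  0.68  0.3   1.19  0.    1.76]
REMAIN cm [-15.15  36.03   4.01] deg [-0.1 -0.5 16.7] |d| 39.29
```

Request:
{"op": "move_arm", "data": {"series": [[[0,0,2,0,0,0,0],[0,0,3,0,0,0,0],[-1.2,2.8,1.5,0,0,2,0],[-1.6,3.6,0,0,0,3,0],[-1.6,3.6,0,0,0,3,0]]]}}

```text
clock: 14.35
eef_pos: [0.6285, 0.0358, 0.1542]
tool_rot: [0.755, 0.655, 0.001, -0.0]
ft_force: [0.8, 0.3, -5.4]
grip_width: 0.0589
```

Request:
{"op": "move_arm", "data": {"series": [[[-1.6,3.6,0,0,0,3,0],[-1.6,3.6,0,0,0,3,0],[-1.6,3.6,0,0,0,2,0],[-1.6,3.6,0,0,0,0,0],[-1,2.5,0,0,0,0,0]]]}}

```text
clock: 14.85
eef_pos: [0.5491, 0.2114, 0.1583]
tool_rot: [0.706, 0.709, 0.001, -0.0]
ft_force: [0.4, 0.0, -4.6]
grip_width: 0.0593
```

```bash
python3 plan.py 519 300 120 0.9
```

```text
t 14.8 eef mm [549.1 211.4 158.3] width 59.3 F [ 0.4  0.  -4.6] j [0.37 0.45 0.12 1.23 0.   1.93]
REMAIN cm [-3.01  8.86 -3.83] deg [-0.1  0.1  0.6] |d| 10.11
```

Request:
{"op": "move_arm", "data": {"series": [[[-1,2.8,-1,0,0,0.6,0],[-1,2.8,-2,0,0,0,0],[-0.8,2.3,-2,0,0,0,0],[0,0.5,-2,0,0,0,0],[0,0,-1,0,0,0,0]]]}}

```text
clock: 15.35
eef_pos: [0.518, 0.3041, 0.0822]
tool_rot: [0.699, 0.715, 0.005, 0.0]
ft_force: [-0.5, -1.2, -5.1]
grip_width: 0.0591
```

```bash
python3 plan.py 519 312 25 0.9
```

```text
t 15.3 eef mm [518.  304.1  82.2] width 59.1 F [-0.5 -1.2 -5.1] j [0.53 0.53 0.03 1.06 0.   2.08]
REMAIN cm [ 0.1   0.79 -5.72] deg [-0.4  0.4 -0.4] |d| 5.78
```

Request:
{"op": "move_arm", "data": {"series": [[[0,0.3,-1.5,-0.4,0.4,-0.4,0],[0.1,0.3,-2,0,0,0,0],[0,0,-1.4,0,0,0,0],[0,0,-0.5,0,0,0,0],[0,0,0,0,0,0,0]]]}}

```text
clock: 15.85
eef_pos: [0.52, 0.3081, 0.0258]
tool_rot: [0.703, 0.711, -0.002, 0.0]
ft_force: [-0.2, -0.3, -5.0]
grip_width: 0.059
```

```bash
python3 plan.py 519 322 20 0.9
cat > blk.py <<'E'
from h import *
import sys
for c in('scene','top'):
    p,d=snap(c,'blk_%s_%s.png'%(c,sys.argv[1])); P=cloud(c,d)
    z=P[...,2]; m=(z>.03)&(z<.075)&(P[...,0]>.47)&(P[...,0]<.57)&(P[...,1]>.25)&(P[...,1]<.37)
    Q=P[m]
    for y in np.arange(.27,.37,.005):
        q=Q[abs(Q[:,1]-y)<.0025]; 
        if len(q)>3: print(c,round(y,4),len(q),np.round(np.median(q[:,2]),3),np.round([q[:,0].min(),q[:,0].max()],3))
    cv2.imwrite('pics/blkc_%s_%s.png'%(c,sys.argv[1]),cv2.resize((p[130:300,320:520] if c=='scene' else p[120:290,90:290])[:,:,::-1],None,fx=3.5,fy=3.5,interpolation=cv2.INTER_CUBIC))
E
python3 blk.py 1
```

```text
t 15.8 eef mm [520.  308.1  25.8] width 59.0 F [-0.2 -0.3 -5. ] j [ 0.54  0.6  -0.    0.97 -0.    2.1 ]
REMAIN cm [-0.1   1.39 -0.58] deg [ 0.2 -0.1  0.3] |d| 1.51
scene 0.275 60 0.048 [0.494 0.548]
scene 0.28 93 0.046 [0.49 0.55]
scene 0.285 26 0.058 [0.492 0.549]
scene 0.29 27 0.056 [0.491 0.549]
scene 0.295 62 0.057 [0.478 0.557]
scene 0.3 57 0.057 [0.476 0.564]
scene 0.305 35 0.056 [0.477 0.56 ]
scene 0.31 20 0.056 [0.489 0.56 ]
scene 0.315 30 0.056 [0.488 0.56 ]
scene 0.32 15 0.056 [0.489 0.531]
scene 0.325 13 0.056 [0.494 0.52 ]
scene 0.33 9 0.055 [0.493 0.515]
scene 0.36 12 0.037 [0.54  0.569]
scene 0.365 16 0.044 [0.532 0.569]
top 0.275 50 0.043 [0.49  0.546]
top 0.28 80 0.054 [0.49 0.55]
top 0.285 58 0.056 [0.489 0.547]
top 0.29 57 0.055 [0.489 0.551]
top 0.295 69 0.056 [0.481 0.549]
top 0.3 65 0.055 [0.479 0.555]
top 0.305 24 0.054 [0.484 0.563]
```

View pics/blkc_scene_1.png

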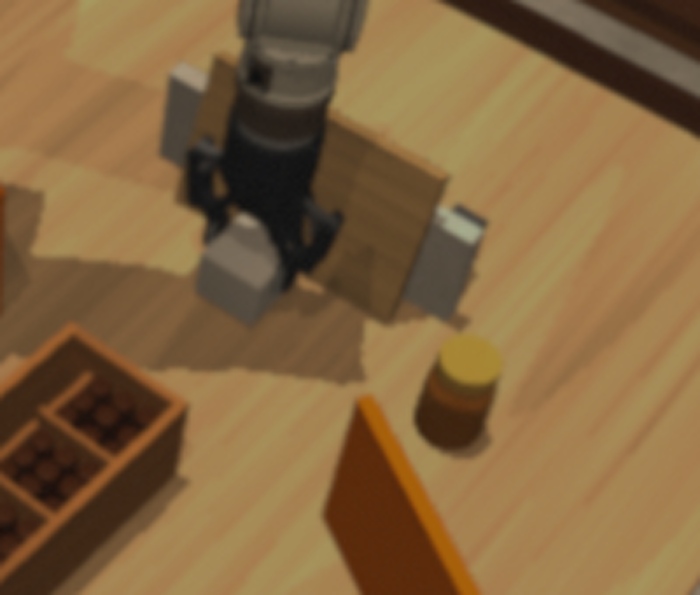

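View pics/blkc_top_1.png

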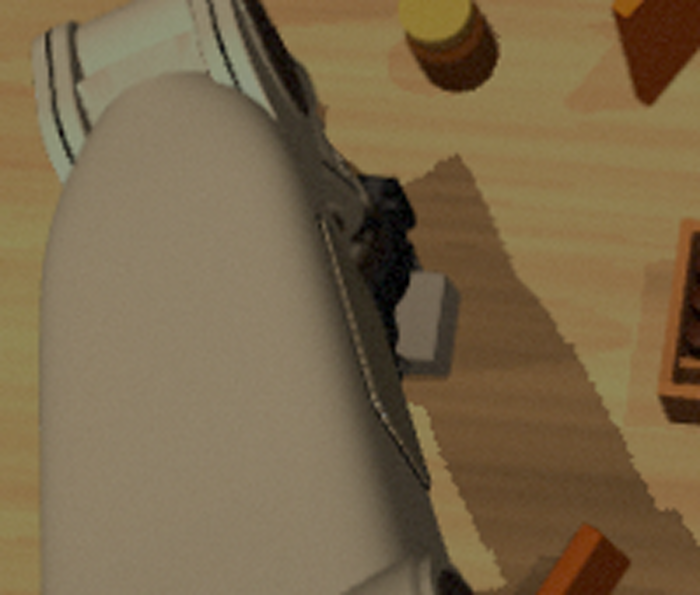

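Request:
{"op": "move_arm", "data": {"series": [[[-0.05,0.4,-0.1,0,0,0.2,0],[0,0.4,-0.1,0,0,0,0],[0,0.3,-0.1,0,0,0,0],[0,0.1,0,0,0,0,0],[0,0,0,0,0,0,0]]]}}

```text
clock: 16.45
eef_pos: [0.5224, 0.3229, 0.0273]
tool_rot: [0.702, 0.712, 0.002, 0.001]
ft_force: [0.9, 0.3, -5.6]
grip_width: 0.0592
```

```bash
python3 plan.py 519 322 20 0.9
```

```text
t 16.4 eef mm [522.4 322.9  27.3] width 59.2 F [ 0.9  0.3 -5.6] j [ 0.55  0.61  0.02  0.97 -0.    2.11]
REMAIN cm [-0.34 -0.09 -0.73] deg [-0.1  0.3  0.1] |d| 0.81
```

Request:
{"op": "move_arm", "data": {"series": [[[-0.2,0,-0.3,0,0.3,0,0],[0,-0.1,-0.25,0,0,0,0],[0,0,-0.15,0,0,0,0],[0,0,0,0,0,0,0],[0,0,0,0,0,0,0]]]}}

```text
clock: 16.95
eef_pos: [0.52, 0.3217, 0.0196]
tool_rot: [0.702, 0.712, 0.0, -0.001]
ft_force: [0.2, 0.6, -2.9]
grip_width: 0.0589
```

Touching the table (force dropping). Release and retreat.

Request:
{"op": "move_arm", "data": {"series": [[[0,0,0,0,0,0,0.8],[0,0,0,0,0,0,0.9],[0,0,0,0,0,0,1],[0,0,1.0,0,0,0,1],[0,0,2,0,0,0,1]]]}}

```text
clock: 17.45
eef_pos: [0.5209, 0.322, 0.0518]
tool_rot: [0.702, 0.712, 0.001, -0.0]
ft_force: [0.5, -0.3, -0.1]
grip_width: 0.0854
```

Request:
{"op": "move_arm", "data": {"series": [[[0,0,2.5,0,0,0,1],[0,-1,3.5,0,0,0,1],[0,-2,3.5,0,0,0,1],[0,-3,3.5,0,0,0,1],[0,-4,1,0,0,0,1]]]}}

```text
clock: 17.95
eef_pos: [0.5219, 0.2246, 0.2032]
tool_rot: [0.699, 0.715, 0.006, 0.001]
ft_force: [1.3, -1.2, -0.1]
grip_width: 0.0852
```

```bash
python3 plan.py 470 -370 220 80; python3 blk.py 2 | grep -c .
```

```text
t 17.9 eef mm [521.9 224.6 203.2] width 85.2 F [ 1.3 -1.2 -0.1] j [0.41 0.38 0.12 1.3  0.   1.95]
REMAIN cm [ -5.19 -59.46   1.68] deg [-0.7  0.2 78.7] |d| 59.71
16
```

View pics/blkc_scene_2.png

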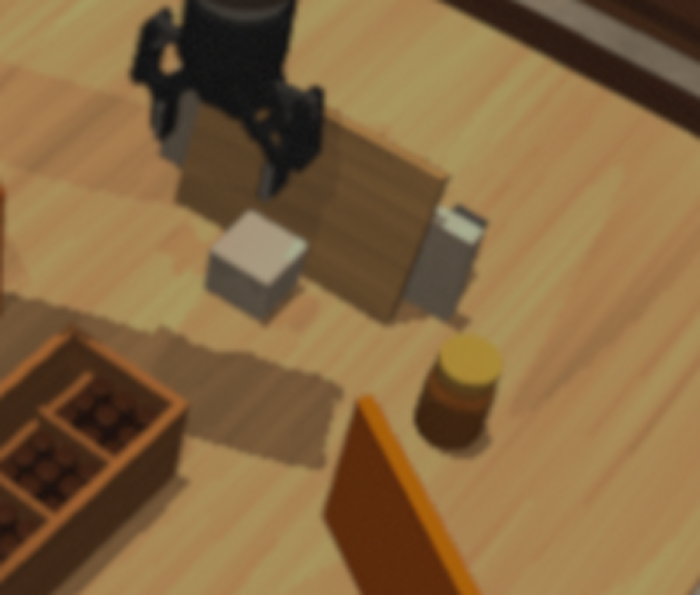

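```bash
cat > clips.py <<'E'
from h import *
import sys
D=np.load(sys.argv[1] if len(sys.argv)>1 else 'd0.npz')
for c,k in (('scene','ds'),('top','dt')):
    P=cloud(c,D[k]).reshape(-1,3); I=D['ps' if c=='scene' else 'pt'].reshape(-1,3)
    m=(P[:,0]>.33)&(P[:,0]<.63)&(P[:,1]>-.48)&(P[:,1]<-.28)
    P=P[m];I=I[m]
    # rail top: z .07-.088, line fit
    Q=P[(P[:,2]>.074)&(P[:,2]<.086)]
    A=np.c_[Q[:,0],np.ones(len(Q))]; w=np.ones(len(Q),bool)
    for _ in range(10):
        kk=np.linalg.lstsq(A[w],Q[w,1],rcond=None)[0]; r=A@kk-Q[:,1]; w=abs(r-np.median(r[w]))<.005
    print(c,'rail line y=%.4f x + %.4f'%tuple(kk),'heading',np.degrees(np.arctan(kk[0])),w.sum(),'x range',Q[w,0].min(),Q[w,0].max(),'z',np.median(Q[w,2]))
    h=np.arctan(kk[0]); u=np.array([np.cos(h),np.sin(h)]); n=np.array([-np.sin(h),np.cos(h)])
    o=np.array([.47,kk@[.47,1]])
    s=(P[:,:2]-o)@u; t=(P[:,:2]-o)@n
    m=P[:,2]>.093
    hist,e=np.histogram(s[m],bins=np.arange(-.15,.15,.005)); print([(round(float(a),3),int(b)) for a,b in zip(e,hist) if b])
    for z0 in np.arange(.09,.14,.005):
        mm=(P[:,2]>z0)&(P[:,2]<z0+.005)
        if mm.sum(): 
            for lo,hi in((-.08,.0),( .0,.08)):
                q=mm&(s>lo)&(s<hi)
                if q.sum(): print(c,round(z0,3),(lo,hi),q.sum(),'s',np.round([s[q].min(),s[q].max()],4),'t',np.round([t[q].min(),np.median(t[q]),t[q].max()],4))
E
python3 clips.py
```

```text
scene rail line y=-0.1689 x + -0.2895 heading -9.587357811209642 259 x range 0.35751361504203627 0.5888620539913056 z 0.07969049970212616
[(-0.08, 11), (-0.075, 34), (-0.07, 39), (-0.065, 30), (-0.06, 49), (-0.055, 32), (0.005, 7), (0.01, 30), (0.015, 38), (0.02, 37), (0.025, 51), (0.03, 29)]
scene 0.09 (-0.08, 0.0) 47 s [-0.0768 -0.0518] t [-0.0128  0.0008  0.012 ]
scene 0.09 (0.0, 0.08) 42 s [0.0082 0.032 ] t [-0.0118  0.0011  0.0113]
scene 0.095 (-0.08, 0.0) 29 s [-0.0744 -0.0521] t [-0.0108  0.006   0.0137]
scene 0.095 (0.0, 0.08) 40 s [0.0081 0.0326] t [-0.0119  0.0043  0.0156]
scene 0.1 (-0.08, 0.0) 21 s [-0.0762 -0.0524] t [-0.013   0.0135  0.0183]
scene 0.1 (0.0, 0.08) 18 s [0.0095 0.0314] t [-0.0119  0.0134  0.0166]
scene 0.105 (-0.08, 0.0) 18 s [-0.0774 -0.0526] t [-0.0132  0.0153  0.0193]
scene 0.105 (0.0, 0.08) 23 s [0.0069 0.0325] t [-0.0118  0.0162  0.0199]
scene 0.11 (-0.08, 0.0) 20 s [-0.0757 -0.053 ] t [-0.0125  0.0181  0.0231]
scene 0.11 (0.0, 0.08) 16 s [0.0106 0.0317] t [-0.0116  0.0179  0.0199]
scene 0.115 (-0.08, 0.0) 17 s [-0.0747 -0.053 ] t [-0.0132  0.0206  0
[... 1681 characters left out ...]
8, 0.0) 17 s [-0.0777 -0.055 ] t [-0.012 -0.008  0.025]
top 0.115 (0.0, 0.08) 16 s [0.0076 0.0298] t [-0.0124 -0.0094  0.02  ]
top 0.12 (-0.08, 0.0) 17 s [-0.077  -0.0576] t [-0.0096  0.0247  0.0277]
top 0.12 (0.0, 0.08) 28 s [0.0076 0.0295] t [-0.0112  0.0215  0.0263]
top 0.125 (-0.08, 0.0) 28 s [-0.0771 -0.0555] t [-0.0111  0.0081  0.0269]
top 0.125 (0.0, 0.08) 16 s [0.0073 0.0275] t [-0.0147 -0.0094  0.0271]
top 0.13 (-0.08, 0.0) 26 s [-0.0773 -0.0555] t [-0.0136 -0.0103 -0.0081]
top 0.13 (0.0, 0.08) 21 s [0.0085 0.0283] t [-0.0148 -0.0105  0.0259]
top 0.135 (-0.08, 0.0) 1 s [-0.0714 -0.0714] t [-0.0112 -0.0112 -0.0112]
top 0.135 (0.0, 0.08) 1 s [0.0105 0.0105] t [-0.0124 -0.0124 -0.0124]
```

Request:
{"op": "move_arm", "data": {"series": [[[-0.5,-4,0.2,0,0,4,1],[-0.8,-4.5,0.2,0,0,6,1],[-0.8,-4.5,0.2,0,0,7,1],[-0.8,-4.5,0,0,0,7,1],[-0.8,-4.5,0,0,0,7,1]]]}}

```text
clock: 18.55
eef_pos: [0.4849, 0.0005, 0.2123]
tool_rot: [0.473, 0.881, 0.009, 0.002]
ft_force: [1.5, -0.8, 0.8]
grip_width: 0.0854
```

Request:
{"op": "move_arm", "data": {"series": [[[-0.8,-4.5,0,0,0,7,1],[-0.8,-4.5,0,0,0,7,1],[-0.8,-4.5,0,0,0,6,1],[-0.8,-4.5,0,0,0,5,1],[-0.8,-4,0,0,0,5,1]]]}}

```text
clock: 19.05
eef_pos: [0.4441, -0.2237, 0.2158]
tool_rot: [0.221, 0.975, 0.01, 0.003]
ft_force: [0.1, 0.1, -0.5]
grip_width: 0.0855
```

```bash
python3 plan.py 407 -348 180 80.5
```

```text
t 19.1 eef mm [ 444.1 -223.7  215.8] width 85.5 F [ 0.1  0.1 -0.5] j [-0.48  0.24 -0.03  1.29  0.02 -0.03]
REMAIN cm [ -3.71 -12.43  -3.58] deg [-1.1  0.4 16. ] |d| 13.46
```

Request:
{"op": "move_arm", "data": {"series": [[[-1,-3.1,-0.5,-0.5,0,4,1],[-0.8,-3,-1,-0.5,0,4,1],[-0.8,-2.8,-1,0,0,4,1],[-0.5,-1.8,-0.8,0,0,3,1],[0,0,0,0,0,0,1]]]}}

```text
clock: 19.55
eef_pos: [0.4119, -0.3397, 0.1845]
tool_rot: [0.089, 0.996, 0.001, 0.007]
ft_force: [0.3, 1.4, -0.6]
grip_width: 0.0855
```

```bash
python3 plan.py 407 -348 104 80.5; python3 - <<'E'
from h import *
p,d=snap('top'); q,e=snap('scene')
np.savez('d4.npz',ps=q,ds=e,pt=p,dt=d)
E
python3 clips.py d4.npz | grep -E 'rail|\.1[12]5? '
```

```text
t 19.6 eef mm [ 411.9 -339.7  184.5] width 85.5 F [ 0.3  1.4 -0.6] j [-0.69  0.32 -0.01  1.23  0.01 -0.52]
REMAIN cm [-0.49 -0.83 -8.05] deg [0.  0.8 0.7] |d| 8.11
scene rail line y=-0.1686 x + -0.2897 heading -9.567667199437954 260 x range 0.3592023667936918 0.5887420126248022 z 0.08017872309387641
scene 0.11 (-0.08, 0.0) 19 s [-0.0754 -0.0524] t [-0.0127  0.0181  0.0228]
scene 0.11 (0.0, 0.08) 18 s [0.0091 0.0303] t [-0.0114  0.0182  0.0214]
scene 0.115 (-0.08, 0.0) 18 s [-0.0767 -0.0534] t [-0.013   0.0206  0.0238]
scene 0.115 (0.0, 0.08) 16 s [0.0104 0.0343] t [-0.0117  0.019   0.0223]
scene 0.12 (-0.08, 0.0) 20 s [-0.0762 -0.0534] t [-0.0124  0.0224  0.0289]
scene 0.12 (0.0, 0.08) 19 s [0.0089 0.0312] t [-0.0112  0.0226  0.0272]
scene 0.125 (-0.08, 0.0) 20 s [-0.0756 -0.0527] t [-0.0128  0.0253  0.0281]
scene 0.125 (0.0, 0.08) 18 s [0.0112 0.0314] t [-0.0117  0.0233  0.0266]
top rail line y=-0.1671 x + -0.2878 heading -9.486375867553395 235 x range 0.36071669683825225 0.5845843585468631 z 0.07847250386675064
top 0.11 (-0.08, 0.0) 12 s [-0.0776 -0.0611] t [-0.0132 -0.0085  0.0202]
top 0.11 (0.0, 0.08) 16 s [0.0072 0.0302] t [-0.0129 -0.0095  0.0191]
top 0.115 (-0.08, 0.0) 15 s [-0.0769 -0.0545] t [-0.0105 -0.0086  0.0204]
top 0.115 (0.0, 0.08) 14 s [0.0076 0.0298] t [-0.0108 -0.0089  0.0211]
top 0.12 (-0.08, 0.0) 25 s [-0.0767 -0.0551] t [-0.0111  0.023   0.0262]
top 0.12 (0.0, 0.08) 26 s [0.0075 0.0307] t [-0.0136 -0.0088  0.0262]
top 0.125 (-0.08, 0.0) 20 s [-0.074  -0.0562] t [-0.0106  0.0236  0.0281]
top 0.125 (0.0, 0.08) 18 s [0.0076 0.0301] t [-0.0153  0.0232  0.0264]
```

Consistent. Descend over clip A.

Request:
{"op": "move_arm", "data": {"series": [[[-0.4,-0.8,-1.5,0,0.6,0.7,1],[0,0,-2.2,0,0,0,1],[0,0,-2.2,0,0,0,1],[0,0,-1.5,0,0,0,1],[0,0,0,0,0,0,1]]]}}

```text
clock: 20.15
eef_pos: [0.4114, -0.3432, 0.1094]
tool_rot: [0.078, 0.997, -0.001, 0.003]
ft_force: [-0.2, 0.2, -0.2]
grip_width: 0.0854
```

```bash
python3 plan.py 407 -348 104 80.5
```

```text
t 20.1 eef mm [ 411.4 -343.2  109.4] width 85.4 F [-0.2  0.2 -0.2] j [-0.7   0.39 -0.12  1.06  0.   -0.54]
REMAIN cm [-0.44 -0.48 -0.54] deg [ 0.1  0.3 -0.5] |d| 0.85
```

Request:
{"op": "move_arm", "data": {"series": [[[-0.4,-0.5,-0.5,0,0.3,-0.5,1],[0,0,0,0,0,0,0.6],[0,0,0,0,0,0,0.55],[0,0,0,0,0,0,0.55],[0,0,0,0,0,0,0.55]]]}}

```text
clock: 20.65
eef_pos: [0.4089, -0.3486, 0.1063]
tool_rot: [0.082, 0.997, -0.002, 0.002]
ft_force: [-0.8, -0.3, -0.7]
grip_width: 0.0469
```

```bash
python3 plan.py 407 -348 104 80.5
```

```text
t 20.6 eef mm [ 408.9 -348.6  106.3] width 46.9 F [-0.8 -0.3 -0.7] j [-0.7   0.4  -0.12  1.05 -0.   -0.54]
REMAIN cm [-0.19  0.06 -0.23] deg [ 0.3  0.2 -0.1] |d| 0.31
```

Request:
{"op": "move_arm", "data": {"series": [[[-0.1,-0.2,-0.2,0,0,0,0.48],[-0.1,-0.2,0,0,0,0,0.42],[-0.1,-0.2,0,0,0,0,0.36],[0,-0.2,0,0,0,0,0.3],[0,0,0,0,0,0,0.2]]]}}

```text
clock: 21.15
eef_pos: [0.4076, -0.359, 0.1075]
tool_rot: [0.082, 0.997, -0.004, 0.005]
ft_force: [0.3, -0.2, 2.8]
grip_width: 0.0224
```

```bash
python3 plan.py 405.4 -356.8 104 80.5
```

```text
t 21.1 eef mm [ 407.6 -359.   107.5] width 22.4 F [ 0.3 -0.2  2.8] j [-0.72  0.4  -0.11  1.05 -0.   -0.56]
REMAIN cm [-0.22  0.22 -0.35] deg [ 0.5  0.5 -0.1] |d| 0.47
```

Request:
{"op": "move_arm", "data": {"series": [[[0,0,0,0,0,0,0],[0,0,0,0,0,0,0],[0,0,0.8,0,0,0,0],[0,0,2,0,0,0,0],[0,0,2.5,0,0,0,0]]]}}

```text
clock: 21.65
eef_pos: [0.4039, -0.3557, 0.1567]
tool_rot: [0.082, 0.997, 0.0, -0.001]
ft_force: [0.7, -0.2, -0.4]
grip_width: 0.0221
```

Request:
{"op": "move_arm", "data": {"series": [[[0,0,2.5,0,0,0,0],[0,0,2,0,0,0,0],[0,0,1,0,0,0,0],[0,0,0,0,0,0,0],[0,0,0,0,0,0,0]]]}}

```text
clock: 22.15
eef_pos: [0.4036, -0.3551, 0.2155]
tool_rot: [0.082, 0.997, 0.0, -0.001]
ft_force: [0.7, -0.2, -0.9]
grip_width: 0.022
```

```bash
python3 plan.py 475 21 200 -1.5; cat > crop.py <<'E'
from h import *
import sys
tag,x0,y0,w,h,cam=sys.argv[1],*map(int,sys.argv[2:6]),sys.argv[6]
p,d=snap(cam); s=min(800/w,600/h)
i=cv2.resize(p[y0:y0+h,x0:x0+w],None,fx=s,fy=s,interpolation=cv2.INTER_CUBIC)
cv2.imwrite(f'pics/{tag}.png',np.clip(i[:,:,::-1]*1.4,0,255).astype(np.uint8))
E
python3 crop.py clipA 130 220 180 140 scene
```

```text
t 22.1 eef mm [ 403.6 -355.1  215.5] width 22.0 F [ 0.7 -0.2 -0.9] j [-0.72  0.32  0.08  1.32 -0.   -0.56]
REMAIN cm [ 7.14 37.61 -1.55] deg [ -0.1  -0.1 -82.1] |d| 38.31
```

View pics/clipA.png

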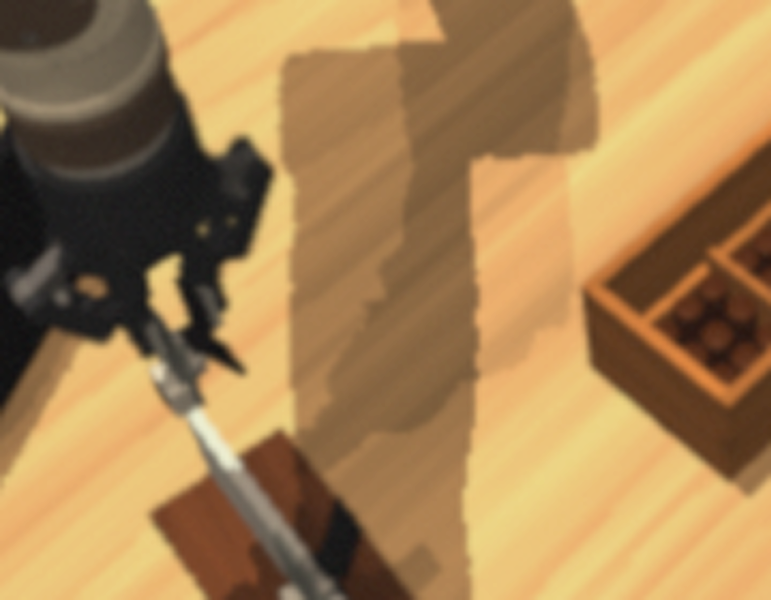

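Request:
{"op": "move_arm", "data": {"series": [[[0.6,3,0,0,0,-4,0],[0.7,4,0,0,0,-7,0],[0.7,4,0,0,0,-7.5,0],[0.7,4,0,0,0,-7.5,0],[0.7,4,0,0,0,-7.5,0]]]}}

```text
clock: 22.7
eef_pos: [0.434, -0.1629, 0.2077]
tool_rot: [0.38, 0.925, 0.002, -0.006]
ft_force: [0.6, 0.2, -1.6]
grip_width: 0.0222
```

Request:
{"op": "move_arm", "data": {"series": [[[0.7,4,0,0,0,-7.5,0],[0.7,4,0,0,0,-7.5,0],[0.7,4,0,0,0,-7.5,0],[0.7,4,0,0,0,-7.5,0],[0.7,4,0,0,0,-7,0]]]}}

```text
clock: 23.2
eef_pos: [0.4644, 0.0405, 0.2015]
tool_rot: [0.659, 0.752, 0.002, -0.01]
ft_force: [0.8, -0.3, -0.9]
grip_width: 0.0223
```

```bash
python3 plan.py 476.6 88 180 -1.5
```

```text
t 23.2 eef mm [464.4  40.5 201.5] width 22.3 F [ 0.8 -0.3 -0.9] j [ 0.08  0.2  -0.13  1.26  0.02  1.51]
REMAIN cm [ 1.22  4.75 -2.15] deg [-1.  -0.7 -9.1] |d| 5.35
```

Request:
{"op": "move_arm", "data": {"series": [[[0.4,1.6,-0.5,-0.5,-0.4,-3,0],[0.3,1.2,-0.5,-0.4,-0.3,-2.5,0],[0.3,1,-0.5,0,0,-2,0],[0.2,0.6,-0.3,0,0,-1.2,0],[0,0,0,0,0,0,0]]]}}

```text
clock: 23.7
eef_pos: [0.4728, 0.0919, 0.176]
tool_rot: [0.713, 0.701, -0.004, -0.004]
ft_force: [-0.0, 0.2, -0.5]
grip_width: 0.0222
```

```bash
python3 plan.py 476.6 88 165 -1.5;python3 crop.py clipA2 250 130 180 140 scene; python3 crop.py clipA3 240 150 180 140 top
```

```text
t 23.7 eef mm [472.8  91.9 176. ] width 22.2 F [-0.   0.2 -0.5] j [ 0.19  0.25 -0.14  1.2   0.    1.78]
REMAIN cm [ 0.38 -0.39 -1.1 ] deg [ 0.  -0.6 -0.5] |d| 1.23
```

View pics/clipA2.png

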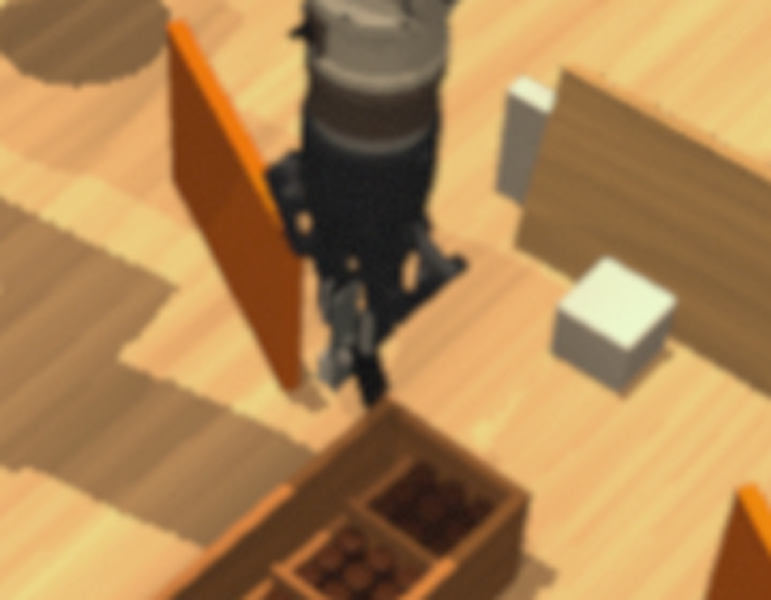

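View pics/clipA3.png

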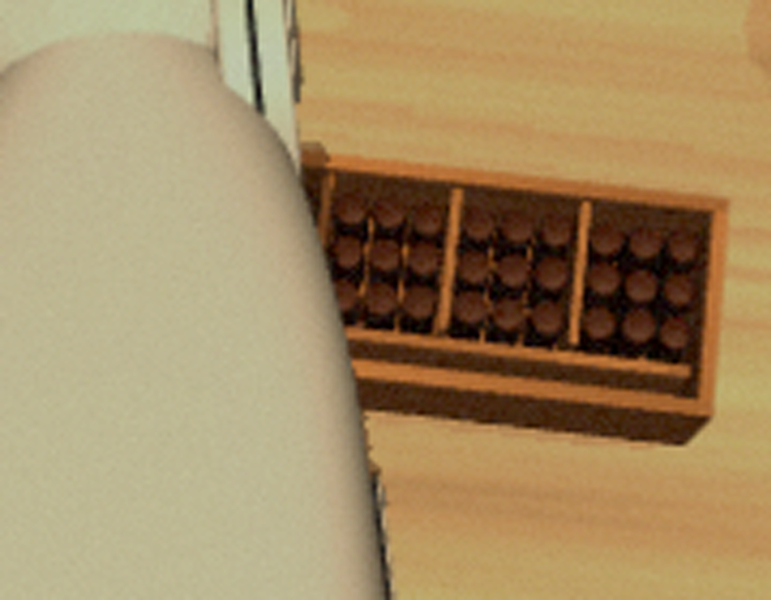

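```bash
cat > held.py <<'E'
from h import *
from scipy.spatial.transform import Rotation as R
import sys
o=bot.get_obs()
p,d=snap('scene'); P=cloud('scene',d).reshape(-1,3); I=p.reshape(-1,3)
Rm=R.from_quat(o['tool_rot']).as_matrix(); L=(P-o['eef_pos'])@Rm   # tool coords
m=(L[:,2]>-.01)&(L[:,2]<.07)&(abs(L[:,0])<.03)&(abs(L[:,1])<.045)
for z in np.arange(0,.066,.006):
    q=m&(L[:,2]>=z)&(L[:,2]<z+.006)
    if q.sum(): 
        a=L[q]*1000; g=I[q].sum(1)
        print('below TCP %.0f'%(z*1000),len(a),'x %.0f..%.0f'%(a[:,0].min(),a[:,0].max()),'y sorted',np.round(np.sort(a[:,1]),0).astype(int).tolist()[::max(1,len(a)//14)])
E
python3 held.py
```

```text
below TCP 0 11 x -12..7 y sorted [-13, -11, -10, -10, -9, -9, -9, -8, -8, 9, 10]
below TCP 6 20 x -9..9 y sorted [-10, -10, -10, -10, -9, -9, -8, -8, -8, -8, -7, -3, -2, -2, 1, 1, 3, 4, 8, 8]
below TCP 12 23 x -12..10 y sorted [-11, -10, -10, -10, -10, -8, -4, -3, -1, 0, 0, 1, 1, 4, 5, 8, 9, 9, 9, 10, 10, 11, 11]
below TCP 18 30 x -12..12 y sorted [-13, -11, -10, -9, -8, -4, 1, 1, 8, 8, 9, 9, 9, 11, 12]
below TCP 24 22 x -10..12 y sorted [-16, -10, -9, -6, -3, 2, 8, 8, 9, 9, 9, 10, 11, 11, 12, 12, 13, 13, 13, 13, 15, 16]
below TCP 30 30 x -11..10 y sorted [-22, -20, -18, -16, -13, -6, -4, 11, 11, 13, 14, 14, 14, 15, 17]
below TCP 36 27 x -11..13 y sorted [-18, -16, -13, -10, -8, -7, -5, -5, 13, 14, 15, 15, 15, 15, 16, 16, 16, 16, 17, 17, 18, 19, 19, 19, 19, 20, 20]
below TCP 42 22 x -11..13 y sorted [-21, -19, -16, -15, -13, -10, -9, -7, -6, -5, -5, -5, -4, 14, 16, 16, 18, 18, 19, 20, 21, 21]
below TCP 48 8 x -10..11 y sorted [-18, -9, -8, -6, -5, -4, 16, 19]
below TCP 54 1 x 1..1 y sorted [-7]
```

Request:
{"op": "move_arm", "data": {"series": [[[0.4,-0.3,-0.4,0,-0.6,-0.5,0],[0,0,-0.6,0,0,0,0],[0,0,0,0,0,0,0],[0,0,0,0,0,0,0],[0,0,0,0,0,0,0]]]}}

```text
clock: 24.35
eef_pos: [0.4775, 0.0857, 0.1665]
tool_rot: [0.718, 0.696, 0.001, 0.001]
ft_force: [-0.2, 0.8, 0.1]
grip_width: 0.0224
```

```bash
python3 plan.py 476.6 88 116.5 -1.5
```

```text
t 24.4 eef mm [477.5  85.7 166.5] width 22.4 F [-0.2  0.8  0.1] j [ 0.18  0.25 -0.16  1.16 -0.    1.78]
REMAIN cm [-0.09  0.23 -5.  ] deg [0.  0.1 0.2] |d| 5.01
```

Request:
{"op": "move_arm", "data": {"series": [[[-0.1,0.1,-0.6,0,0,0,0],[0,0,-0.8,0,0,0,0],[0,0,-0.8,0,0,0,0],[0,0,-0.6,0,0,0,0],[0,0,0,0,0,0,0]]]}}

```text
clock: 24.85
eef_pos: [0.4761, 0.0868, 0.1359]
tool_rot: [0.718, 0.696, 0.001, 0.001]
ft_force: [0.3, 0.5, -1.1]
grip_width: 0.0222
```

```bash
python3 plan.py 476.6 88 116.5 -1.5; python3 crop.py clipA4 270 150 130 100 scene
```

```text
t 24.9 eef mm [476.1  86.8 135.9] width 22.2 F [ 0.3  0.5 -1.1] j [ 0.18  0.27 -0.21  1.09 -0.    1.78]
REMAIN cm [ 0.05  0.12 -1.94] deg [0.  0.1 0.2] |d| 1.94
```

View pics/clipA4.png

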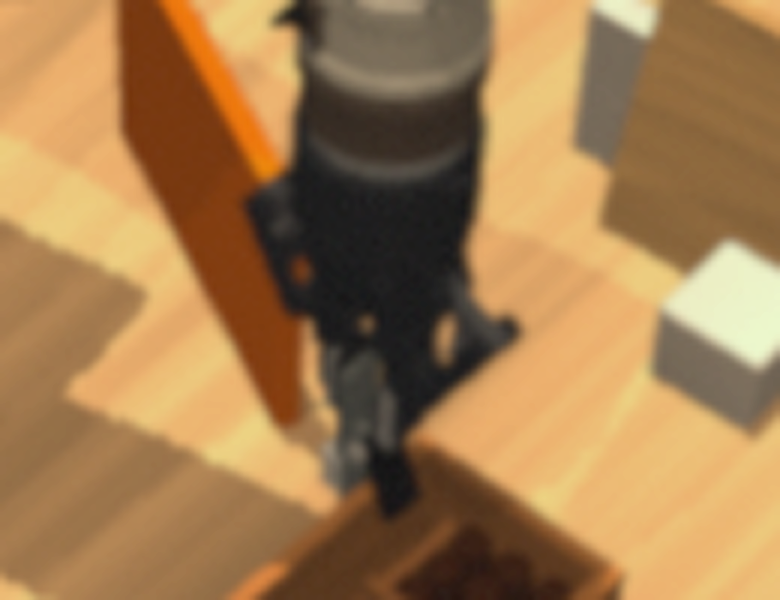

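Request:
{"op": "move_arm", "data": {"series": [[[0,0.1,-0.5,0,0,0,0],[0,0,-0.6,0,0,0,0],[0,0,-0.5,0,0,0,0],[0,0,-0.2,0,0,0,0],[0,0,0,0,0,0,0]]]}}

```text
clock: 25.4
eef_pos: [0.477, 0.0882, 0.1175]
tool_rot: [0.718, 0.696, 0.001, 0.001]
ft_force: [-1.3, -0.4, 4.9]
grip_width: 0.0223
```

```bash
python3 plan.py 476.6 88 116.5 -1.5
```

```text
t 25.4 eef mm [477.   88.2 117.5] width 22.3 F [-1.3 -0.4  4.9] j [ 0.18  0.29 -0.24  1.04 -0.    1.78]
REMAIN cm [-0.04 -0.02 -0.1 ] deg [-0.   0.2  0.2] |d| 0.11
```

Request:
{"op": "move_arm", "data": {"series": [[[0.3,0,0,0,0,0,0.36],[0.25,0,0,0,0,0,0.43],[0.25,0,0,0,0,0,0.5],[0.1,0,0,0,0,0,0.6],[0,0,0,0,0,0,1]]]}}

```text
clock: 25.9
eef_pos: [0.4875, 0.0882, 0.1177]
tool_rot: [0.718, 0.696, 0.002, 0.002]
ft_force: [-0.7, -0.3, -1.5]
grip_width: 0.0638
```

Request:
{"op": "move_arm", "data": {"series": [[[0,0,0,0,0,0,1],[0,0,0,0,0,0,1],[0,0,2,0,0,0,1],[0,0,3,0,0,0,1],[0,0,3,0,0,0,1]]]}}

```text
clock: 26.4
eef_pos: [0.4832, 0.0874, 0.1951]
tool_rot: [0.718, 0.696, -0.003, -0.002]
ft_force: [0.1, -0.1, 0.2]
grip_width: 0.0856
```

Request:
{"op": "move_arm", "data": {"series": [[[0,-3,2,0,0,4,1],[0,-4,0,0,0,7,1],[0,-4,0,0,0,7.5,1],[0,-4,0,0,0,7.5,1],[0,-4,0,0,0,7.5,1]]]}}

```text
clock: 26.9
eef_pos: [0.4863, -0.1026, 0.2225]
tool_rot: [0.472, 0.881, 0.002, 0.003]
ft_force: [1.0, -1.0, 0.4]
grip_width: 0.0854
```

```bash
python3 plan.py 490.6 -362 190 80.5;  python3 crop.py clipA5 270 150 130 100 scene
```

```text
t 26.9 eef mm [ 486.3 -102.6  222.5] width 85.4 F [ 1.  -1.   0.4] j [-0.21  0.23 -0.03  1.3   0.    0.77]
REMAIN cm [  0.43 -25.94  -3.25] deg [-0.2  0.4 46.9] |d| 26.15
```

View pics/clipA5.png

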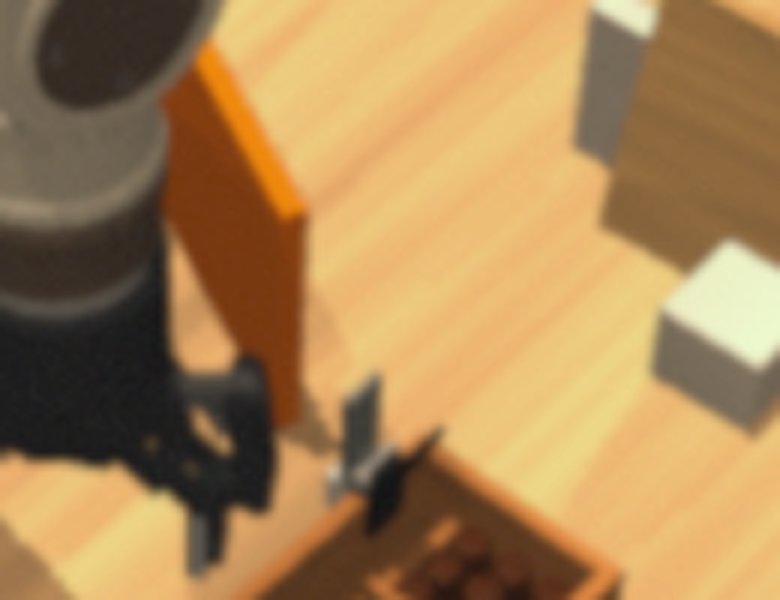

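Request:
{"op": "move_arm", "data": {"series": [[[0,-3.5,-0.4,0,0,7,1],[0,-4,-0.6,0,0,7,1],[0,-4,-0.6,0,0.2,7,1],[0,-4,-0.5,0,0.2,7,1],[0,-4,-0.5,0,0,7,1]]]}}

```text
clock: 27.45
eef_pos: [0.4861, -0.308, 0.1974]
tool_rot: [0.174, 0.985, 0.001, 0.002]
ft_force: [0.5, -0.1, -0.2]
grip_width: 0.0852
```

```bash
python3 plan.py 490.6 -362 140 80.5
```

```text
t 27.4 eef mm [ 486.1 -308.   197.4] width 85.2 F [ 0.5 -0.1 -0.2] j [-0.57  0.4   0.15  1.31  0.   -0.22]
REMAIN cm [ 0.45 -5.4  -5.74] deg [-0.1  0.3 10.5] |d| 7.89
```

Request:
{"op": "move_arm", "data": {"series": [[[0.2,-2,-0.3,0,0.2,4,1],[0.1,-1.8,-0.3,0,0,3.5,1],[0.1,-1.2,-0.5,0,0,2,1],[0,-0.3,-1.5,0,0,0.6,1],[0,0,-1.5,0,0,0,1]]]}}

```text
clock: 27.95
eef_pos: [0.4897, -0.3699, 0.1551]
tool_rot: [0.088, 0.996, -0.001, 0.002]
ft_force: [0.3, 1.0, -0.6]
grip_width: 0.0855
```

```bash
python3 plan.py 490.6 -362 104 80.5
```

```text
t 27.9 eef mm [ 489.7 -369.9  155.1] width 85.5 F [ 0.3  1.  -0.6] j [-0.65  0.5   0.19  1.25  0.   -0.47]
REMAIN cm [ 0.09  0.79 -5.11] deg [0.1 0.2 0.6] |d| 5.17
```

Request:
{"op": "move_arm", "data": {"series": [[[0.1,0.8,-0.8,0,0,0.5,1],[0,0,-1.4,0,0,0,1],[0,0,-1.4,0,0,0,1],[0,0,-0.8,0,0,0,1],[0,0,0,0,0,0,1]]]}}

```text
clock: 28.45
eef_pos: [0.49, -0.3576, 0.1072]
tool_rot: [0.083, 0.997, 0.001, -0.0]
ft_force: [0.0, -0.8, -0.2]
grip_width: 0.0856
```

```bash
python3 plan.py 490.6 -362 104 80.5
```

```text
t 28.4 eef mm [ 490.  -357.6  107.2] width 85.6 F [ 0.  -0.8 -0.2] j [-0.63  0.53  0.1   1.14  0.   -0.46]
REMAIN cm [ 0.06 -0.44 -0.32] deg [-0.2 -0.   0.1] |d| 0.55
```

Request:
{"op": "move_arm", "data": {"series": [[[0,-0.4,-0.1,0,0,0,0.7],[0,0,0,0,0,0,0.6],[0,0,0,0,0,0,0.55],[0,0,0,0,0,0,0.55],[0,0,0,0,0,0,0.55]]]}}

```text
clock: 28.95
eef_pos: [0.4917, -0.3624, 0.1091]
tool_rot: [0.083, 0.997, 0.0, 0.002]
ft_force: [-1.2, -0.7, -0.4]
grip_width: 0.0471
```

```bash
python3 plan.py 490.6 -362 106 80.5
```

```text
t 28.9 eef mm [ 491.7 -362.4  109.1] width 47.1 F [-1.2 -0.7 -0.4] j [-0.64  0.53  0.11  1.15  0.   -0.47]
REMAIN cm [-0.11  0.04 -0.31] deg [0.  0.2 0. ] |d| 0.33
```

Request:
{"op": "move_arm", "data": {"series": [[[-0.1,-0.2,-0.3,0,0,0,0.48],[-0.1,-0.2,0,0,0,0,0.42],[0,-0.2,0,0,0,0,0.36],[0,-0.2,0,0,0,0,0.3],[0,0,0,0,0,0,0.2]]]}}

```text
clock: 29.45
eef_pos: [0.4909, -0.3727, 0.1091]
tool_rot: [0.083, 0.997, -0.002, 0.004]
ft_force: [0.2, -1.4, 3.5]
grip_width: 0.0219
```

```bash
python3 plan.py 489.2 -370.8 106 80.5
```

```text
t 29.4 eef mm [ 490.9 -372.7  109.1] width 21.9 F [ 0.2 -1.4  3.5] j [-0.65  0.54  0.12  1.15  0.   -0.48]
REMAIN cm [-0.17  0.19 -0.31] deg [0.2 0.5 0.1] |d| 0.4
```

Request:
{"op": "move_arm", "data": {"series": [[[0,0,0,0,0,0,0],[0,0,0,0,0,0,0],[0,0,0.8,0,0,0,0],[0,0,2,0,0,0,0],[0,0,2.5,0,0,0,0]]]}}

```text
clock: 29.95
eef_pos: [0.4871, -0.3696, 0.1574]
tool_rot: [0.083, 0.997, 0.003, -0.002]
ft_force: [0.4, -0.2, 0.3]
grip_width: 0.0221
```

Request:
{"op": "move_arm", "data": {"series": [[[0,0,2.5,0,0,0,0],[0,0,2,0,0,0,0],[0,0,0.5,0,0,0,0],[0,0,0,0,0,0,0],[0,0,0,0,0,0,0]]]}}

```text
clock: 30.45
eef_pos: [0.4872, -0.3688, 0.2103]
tool_rot: [0.083, 0.997, 0.003, -0.002]
ft_force: [0.6, 0.0, -1.0]
grip_width: 0.0221
```

```bash
python3 plan.py 472.9 -46 180 -1.5; python3 held.py;  python3 crop.py clipB1 130 220 180 140 scene
```

```text
t 30.4 eef mm [ 487.2 -368.8  210.3] width 22.1 F [ 0.6  0.  -1. ] j [-0.65  0.48  0.3   1.39  0.   -0.48]
REMAIN cm [-1.43 32.28 -3.03] deg [ -0.4   0.1 -82. ] |d| 32.45
below TCP 0 12 x -13..9 y sorted [-18, -13, -12, -9, 7, 7, 7, 7, 7, 8, 8, 10]
below TCP 6 26 x -13..9 y sorted [-13, -12, -11, -10, -1, 0, 0, 2, 2, 2, 3, 3, 4, 5, 5, 5, 6, 6, 7, 7, 7, 7, 7, 9, 9, 11]
below TCP 12 48 x -12..11 y sorted [-13, -10, -5, -3, -3, -2, -1, -1, 0, 0, 1, 2, 3, 4, 5, 7]
below TCP 18 25 x -13..4 y sorted [-13, -13, -12, -12, -11, -10, -7, -6, -5, -5, -5, -4, -3, -3, -3, -2, -1, 1, 2, 4, 5, 6, 6, 8, 10]
below TCP 24 25 x -12..6 y sorted [-16, -16, -15, -14, -14, -14, -13, -13, -13, -10, -9, -8, -7, -6, -6, -5, -4, -2, 0, 8, 9, 10, 12, 12, 13]
below TCP 30 46 x -12..10 y sorted [-22, -21, -20, -20, -19, -19, -18, -18, -17, -16, -16, -14, -13, -7, 11, 15]
below TCP 36 20 x -12..9 y sorted [-23, -22, -22, -22, -21, -19, -17, -16, -15, -14, -12, -11, -10, -8, -7, 13, 14, 16, 16, 18]
below TCP 42 21 x -13..7 y sorted [-22, -22, -20, -20, -18, -17, -15, -14, -13, -12, -11, -11, -10, -8, -6, 15, 16, 17, 17, 17, 18]
below TCP 48 10 x -12..0 y sorted [-21, -20, -19, -14, -10, -9, -8, 17, 18, 19]
below TCP 54 2 x -10..-9 y sorted [-12, -6]
```

View pics/clipB1.png

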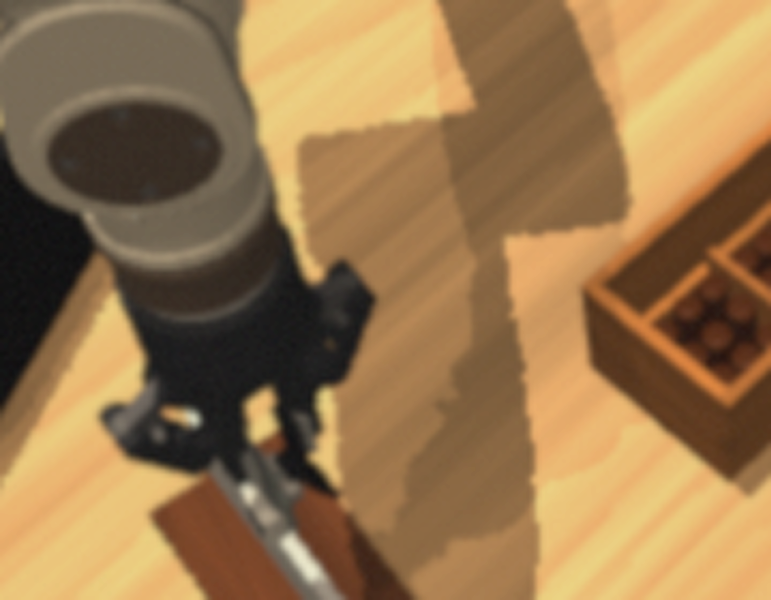

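Request:
{"op": "move_arm", "data": {"series": [[[0,2.2,0,0,0,-4,0],[-0.1,2.8,0,0,0,-7,0],[-0.1,2.8,0,0,0,-7.5,0],[-0.1,2.8,0,0,0,-7.5,0],[-0.1,2.8,0,0,0,-7.5,0]]]}}

```text
clock: 31.05
eef_pos: [0.4793, -0.2326, 0.2021]
tool_rot: [0.38, 0.925, 0.005, -0.006]
ft_force: [-0.1, 0.8, -0.6]
grip_width: 0.0221
```

Request:
{"op": "move_arm", "data": {"series": [[[-0.1,2.8,-0.1,0,0,-7.5,0],[-0.2,2.8,-0.2,0,0,-7.5,0],[-0.2,2.8,-0.2,0,0,-7.5,0],[-0.2,2.8,-0.2,0,0,-7.5,0],[-0.2,2.2,0,0,0,-6,0]]]}}

```text
clock: 31.55
eef_pos: [0.4659, -0.0916, 0.1893]
tool_rot: [0.658, 0.753, 0.006, -0.009]
ft_force: [0.4, -0.4, -0.5]
grip_width: 0.0221
```

```bash
python3 plan.py 472.9 -46 175 -1.5
```

```text
t 31.6 eef mm [465.9 -91.6 189.3] width 22.1 F [ 0.4 -0.4 -0.5] j [-0.21  0.22 -0.13  1.23  0.02  1.23]
REMAIN cm [ 0.7   4.56 -1.43] deg [-1.3 -0.2 -9.2] |d| 4.83
```

Request:
{"op": "move_arm", "data": {"series": [[[0.2,1.5,-0.3,-0.7,0,-3,0],[0.2,1.2,-0.3,-0.6,0,-2.5,0],[0.2,0.8,-0.3,0,0,-2,0],[0,0.3,-0.2,0,0,-0.7,0],[0,0,0,0,0,0,0]]]}}

```text
clock: 32.05
eef_pos: [0.4676, -0.0485, 0.1733]
tool_rot: [0.711, 0.703, -0.005, -0.005]
ft_force: [-1.1, -0.4, -0.8]
grip_width: 0.0219
```

```bash
python3 plan.py 472.9 -46 160 -1.5; python3 held.py
```

```text
t 32.0 eef mm [467.6 -48.5 173.3] width 21.9 F [-1.1 -0.4 -0.8] j [-0.1   0.23 -0.17  1.19 -0.    1.48]
REMAIN cm [ 0.53  0.25 -1.33] deg [-0.1 -0.8 -0.9] |d| 1.46
below TCP 0 18 x -13..10 y sorted [-12, -11, -10, -10, -10, -10, -9, -9, -9, -8, -8, -8, -6, 9, 9, 11, 13, 13]
below TCP 6 11 x -12..-3 y sorted [-13, -11, -9, -9, -9, -9, -1, -1, 0, 8, 9]
below TCP 12 27 x -13..7 y sorted [-12, -11, -11, -10, -10, -9, -9, -9, -8, -7, -7, -6, -5, -4, -3, -1, -1, 2, 2, 3, 7, 10, 10, 10, 11, 11, 11]
below TCP 18 23 x -13..8 y sorted [-10, -10, -10, -10, -9, -9, -8, -8, -8, 0, 1, 2, 2, 6, 8, 9, 9, 9, 9, 9, 9, 10, 10]
below TCP 24 29 x -12..11 y sorted [-15, -7, -6, 1, 8, 9, 10, 10, 11, 11, 11, 12, 12, 13, 15]
below TCP 30 23 x -12..8 y sorted [-21, -21, -19, -19, -18, -14, -13, -12, -5, 11, 11, 11, 12, 12, 13, 13, 13, 13, 13, 14, 15, 15, 16]
below TCP 36 32 x -12..12 y sorted [-19, -15, -10, -6, -5, -4, 13, 13, 14, 14, 15, 16, 16, 17, 17, 18]
below TCP 42 29 x -13..10 y sorted [-18, -15, -10, -7, -5, -4, 16, 17, 18, 18, 18, 19, 20, 20, 21]
below TCP 48 9 x -12..7 y sorted [-15, -13, -13, -6, -6, -4, 18, 18, 19]
below TCP 54 4 x -10..-3 y sorted [-10, -9, -8, -7]
```

Request:
{"op": "move_arm", "data": {"series": [[[0.5,0.25,-0.5,0,-0.8,-0.9,0],[0,0,-0.6,0,0,0,0],[0,0,0,0,0,0,0],[0,0,0,0,0,0,0],[0,0,0,0,0,0,0]]]}}

```text
clock: 32.6
eef_pos: [0.4727, -0.0479, 0.1611]
tool_rot: [0.718, 0.696, 0.0, 0.0]
ft_force: [-0.5, 0.1, -0.8]
grip_width: 0.022
```

```bash
python3 plan.py 472.9 -46 117 -1.5
```

```text
t 32.6 eef mm [472.7 -47.9 161.1] width 22.0 F [-0.5  0.1 -0.8] j [-0.1   0.24 -0.19  1.14  0.    1.5 ]
REMAIN cm [ 0.02  0.19 -4.41] deg [-0.   0.   0.2] |d| 4.41
```

Request:
{"op": "move_arm", "data": {"series": [[[0,0.2,-0.6,0,0,0,0],[0,0,-0.8,0,0,0,0],[0,0,-0.6,0,0,0,0],[0,0,-0.4,0,0,0,0],[0,0,0,0,0,0,0]]]}}

```text
clock: 33.1
eef_pos: [0.4726, -0.0459, 0.1349]
tool_rot: [0.718, 0.696, 0.0, 0.0]
ft_force: [-0.1, -0.6, -0.3]
grip_width: 0.022
```

```bash
python3 plan.py 472.9 -46 117 -1.5; python3 crop.py clipB2 250 180 130 100 scene
```

```text
t 33.1 eef mm [472.6 -45.9 134.9] width 22.0 F [-0.1 -0.6 -0.3] j [-0.1   0.26 -0.23  1.08  0.    1.5 ]
REMAIN cm [ 0.03 -0.01 -1.79] deg [-0.   0.   0.2] |d| 1.79
```

View pics/clipB2.png

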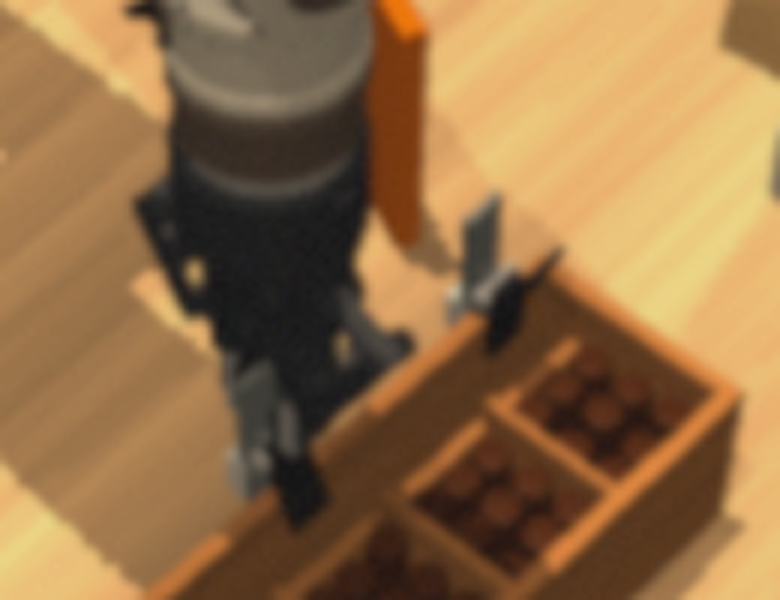

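Request:
{"op": "move_arm", "data": {"series": [[[0,0,-0.5,0,0,0,0],[0,0,-0.6,0,0,0,0],[0,0,-0.5,0,0,0,0],[0,0,-0.2,0,0,0,0],[0,0,0,0,0,0,0]]]}}

```text
clock: 33.65
eef_pos: [0.4742, -0.046, 0.1195]
tool_rot: [0.718, 0.696, 0.002, 0.002]
ft_force: [0.3, -0.9, -1.0]
grip_width: 0.022
```

```bash
python3 plan.py 472.9 -46 117 -1.5
```

```text
t 33.6 eef mm [474.2 -46.  119.5] width 22.0 F [ 0.3 -0.9 -1. ] j [-0.1   0.27 -0.26  1.03  0.    1.5 ]
REMAIN cm [-0.13 -0.   -0.25] deg [-0.   0.3  0.2] |d| 0.28
```

Request:
{"op": "move_arm", "data": {"series": [[[-0.1,0,-0.25,0,0.2,0,0],[0,0,-0.15,0,0,0,0],[0,0,0,0,0,0,0],[0,0,0,0,0,0,0],[0,0,0,0,0,0,0]]]}}

```text
clock: 34.15
eef_pos: [0.4744, -0.046, 0.1191]
tool_rot: [0.718, 0.696, 0.003, 0.003]
ft_force: [-0.4, 0.2, 4.1]
grip_width: 0.022
```

Seated (4 N up). Release as before.

Request:
{"op": "move_arm", "data": {"series": [[[0.3,0,0,0,0,0,0.36],[0.25,0,0,0,0,0,0.43],[0.25,0,0,0,0,0,0.5],[0.1,0,0,0,0,0,0.6],[0,0,0,0,0,0,1]]]}}

```text
clock: 34.65
eef_pos: [0.4839, -0.046, 0.1173]
tool_rot: [0.718, 0.696, 0.002, 0.002]
ft_force: [-1.0, 0.5, 0.0]
grip_width: 0.0641
```

Request:
{"op": "move_arm", "data": {"series": [[[0,0,0,0,0,0,1],[0,0,0,0,0,0,1],[0,0,2,0,0,0,1],[0,0,3,0,0,0,1],[0,0,3,0,0,0,1]]]}}

```text
clock: 35.15
eef_pos: [0.4795, -0.0456, 0.1947]
tool_rot: [0.718, 0.696, -0.002, -0.003]
ft_force: [0.2, -1.3, 0.2]
grip_width: 0.0854
```

Request:
{"op": "move_arm", "data": {"series": [[[-2,0,1,0,0,0,1],[-4,-1,1,0,0,0,1],[-4,-2,0,0,0,0,1],[-4,-3,0,0,0,0,1],[-2,-2,0,0,0,0,1]]]}}

```text
clock: 35.65
eef_pos: [0.3206, -0.1256, 0.2207]
tool_rot: [0.715, 0.699, 0.002, 0.003]
ft_force: [1.0, 0.1, 0.1]
grip_width: 0.0853
```

```bash
python3 plan.py 330 -140 220 0; python3 fit3.py; python3 - <<'E'
from h import *
ps,ds=snap('scene','s9.png'); pt,dt=snap('top','t9.png')
np.savez('d9.npz',ps=ps,ds=ds,pt=pt,dt=dt)
yaw=np.radians(-1.45); c=np.array([.529,-.014]); ex=np.array([np.cos(yaw),np.sin(yaw)]); ey=np.array([-ex[1],ex[0]])
for cam,d in(('scene',ds),('top',dt)):
    P=cloud(cam,d).reshape(-1,3); tx=(P[:,:2]-c)@ex+.0535; ty=(P[:,:2]-c)@ey
    for name,y0 in(('spot1',-.1005),('spot2',-.0335),('spot3',.0335),('spot4',.1005)):
        m=(abs(ty-y0)<.03)&(abs(tx)<.045)&(P[:,2]>.098)&(P[:,2]<.16)
        if m.sum()<5: print(cam,name,'none'); continue
        print(cam,name,m.sum(),'ty',np.round((np.percentile(ty[m],[2,98])-y0)*1000,1),'zmax',np.round(np.percentile(P[m,2],98),4))
        for z0,z1 in((.105,.115),(.12,.13),(.13,.147)):
            q=m&(P[:,2]>z0)&(P[:,2]<z1)
            if q.sum(): print('   z',z0,'tx mm',np.round(np.sort(tx[q])*1000).astype(int).tolist()[::max(1,q.sum()//12)])
E
```

```text
t 35.6 eef mm [ 320.6 -125.6  220.7] width 85.3 F [1.  0.1 0.1] j [-0.37 -0.07 -0.37  1.27  0.    1.22]
REMAIN cm [ 0.94 -1.44 -0.07] deg [0.1 0.4 1.3] |d| 1.73
scene stop 424 [524.8 323.5] [212.3  72.9] 0.0
scene board front face 1554 dy/dx 0.0173 dy/dz 0.230 y at x=.515 z=0: 0.3528 x range [0.4088 0.6309]
top stop 696 [519.4 320.1] [61.8 61.6] 0.5
top board front face 2081 dy/dx 0.0170 dy/dz 0.222 y at x=.515 z=0: 0.3562 x range [0.4087 0.6283]
scene spot1 none
scene spot2 178 ty [-12.8  11.1] zmax 0.1463
   z 0.105 tx mm [-13, -10, -9, -9, -8, -7, -4, -1, 0, 4, 5, 6, 6, 10, 15, 17]
   z 0.12 tx mm [-12, -12, -11, -10, -10, -9, -9, -9, -9, -9, -7, 18, 21, 22]
   z 0.13 tx mm [-13, -13, -12, -10, -10, -9, -9, -9, -8, -7, 23, 25, 26, 27]
scene spot3 none
scene spot4 160 ty [-11.4  12.1] zmax 0.1475
   z 0.105 tx mm [-11, -10, -9, -8, -4, -2, -1, -1, 1, 3, 3, 5, 6, 10, 13, 16]
   z 0.12 tx mm [-12, -11, -11, -10, -10, -9, -9, -8, -8, -8, -6, 20, 21]
   z 0.13 tx mm [-14, -11, -10, -10, -9, -8, -8, -8, 22, 24, 25, 27]
top spot1 none
top spot2 236 ty [-9.3 12. ] zmax 0.1447
   z 0.105 tx mm [-13, -12, 2, 3, 4, 5, 7, 11, 11, 12, 13, 13, 14, 16]
   z 0.12 tx mm [-13, -13, -12, 16, 17, 18, 18, 18, 19, 19, 20, 20, 21, 22, 23]
   z 0.13 tx mm [-13, -13, -12, -12, -10, -9, 20, 21, 23, 23, 25, 26, 27]
top spot3 none
top spot4 244 ty [-7.9 13.7] zmax 0.1467
   z 0.105 tx mm [-13, -12, -3, 1, 2, 4, 6, 9, 10, 11, 12, 13, 15]
   z 0.12 tx mm [-14, -13, -13, -12, 16, 17, 17, 18, 18, 19, 19, 20, 20, 20, 22]
   z 0.13 tx mm [-13, -13, -12, -12, -11, -9, 20, 22, 22, 24, 25, 26, 27]
```

View pics/s9.png

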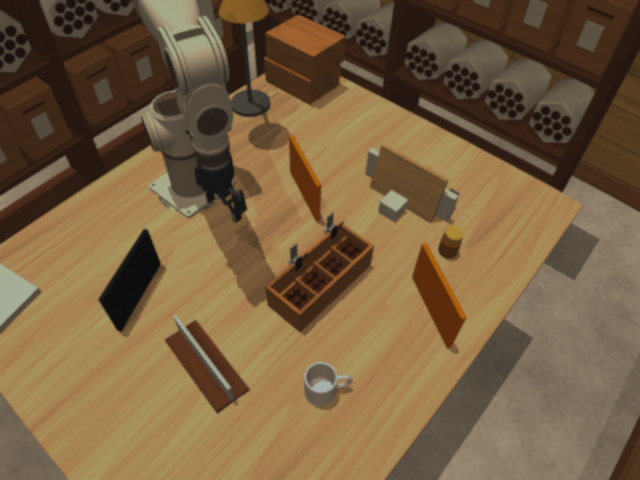

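View pics/t9.png

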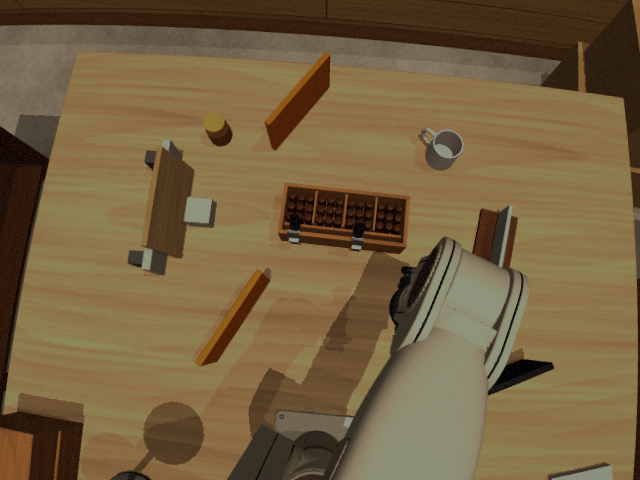

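```bash
cat > gap.py <<'E'
from h import *
for cam in('scene','top'):
    p,d=snap(cam); P=cloud(cam,d).reshape(-1,3)
    m=(P[:,0]>.46)&(P[:,0]<.58)&(P[:,1]>.26)&(P[:,1]<.36)
    t=P[m&(abs(P[:,2]-.0495)<.004)&(P[:,1]<.352)]
    r=cv2.minAreaRect((t[:,:2]*1000).astype(np.float32))
    print(cam,len(t),'top rect',np.round(r[0],1),np.round(r[1],1),round(r[2],1),'median',np.round(np.median(t,0),4),'y pct',np.round(np.percentile(t[:,1],[1,50,99]),4),'x',np.round(np.percentile(t[:,0],[1,99]),4))
    f=P[m&(P[:,2]>.008)&(P[:,2]<.042)&(P[:,1]<.32)]; print(' front face y median',np.median(f[:,1]),len(f))
E
python3 gap.py; python3 crop.py gap 370 170 80 60 scene
```

```text
scene 273 top rect [519.1 315.9] [60.4 61.9] 88.4 median [0.5204 0.3167 0.0494] y pct [0.2874 0.3167 0.3451] x [0.4903 0.5491]
 front face y median 0.2917256871034779 175
top 608 top rect [519.  320.2] [60.9 60.6] 0.2 median [0.5189 0.3195 0.0486] y pct [0.2908 0.3195 0.3492] x [0.4897 0.5482]
 front face y median 0.2912293955845756 126
```

View pics/gap.png

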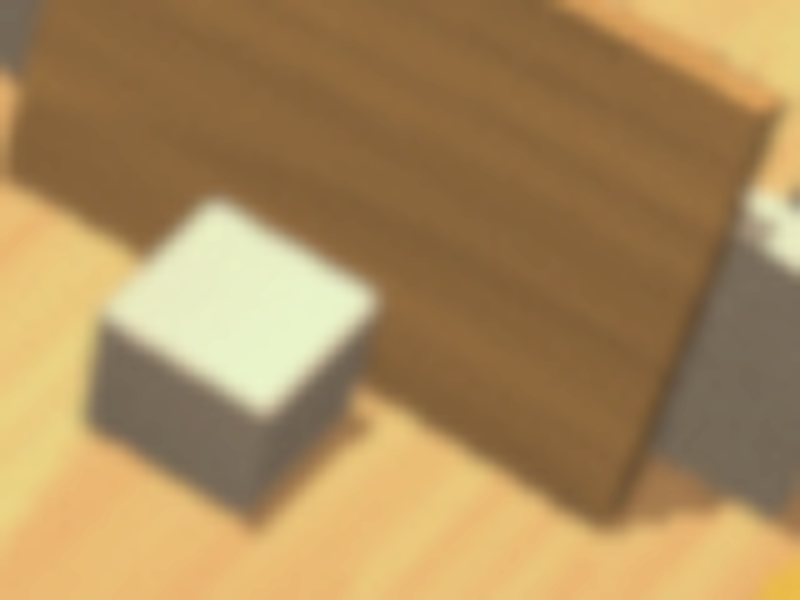

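Request:
{"op": "move_arm", "data": {"series": [[[2,3,0,0,0,0.5,0.5],[2,3.8,0,0,0,0.5,0],[2,3.8,0,0,0,0.5,0],[2,3.8,0,0,0,0.5,0],[2,3.8,0,0,0,0,0]]]}}

```text
clock: 36.5
eef_pos: [0.4284, 0.0633, 0.2198]
tool_rot: [0.703, 0.711, 0.002, 0.004]
ft_force: [0.0, -0.5, -0.5]
grip_width: 0.0124
```

Request:
{"op": "move_arm", "data": {"series": [[[2,3.8,0,0,0,0,0],[2,3.8,0,0,0,0,0],[2,3.8,0,0,0,0,0],[2,3.2,0,0,0,0,0],[0,0,0,0,0,0,0]]]}}

```text
clock: 37.0
eef_pos: [0.5127, 0.2282, 0.2153]
tool_rot: [0.697, 0.717, 0.001, 0.003]
ft_force: [-0.6, -0.3, -0.4]
grip_width: 0.0003
```

```bash
python3 plan.py 519 250 150 0.9
```

```text
t 37.0 eef mm [512.7 228.2 215.3] width 0.3 F [-0.6 -0.3 -0.4] j [ 0.42  0.37  0.14  1.34 -0.    1.96]
REMAIN cm [ 0.63  2.18 -6.53] deg [ 0.1  0.3 -0.7] |d| 6.91
```

Now lower at y≈0.25, in front of the block.

Request:
{"op": "move_arm", "data": {"series": [[[0.3,0.8,-3,0,0.3,-0.5,0],[0.2,0.6,-4,0,0,0,0],[0,0,-4,0,0,0,0],[0,0,-4,0,0,0,0],[0,0,-2,0,0,0,0]]]}}

```text
clock: 37.5
eef_pos: [0.5186, 0.2495, 0.041]
tool_rot: [0.696, 0.718, 0.002, 0.002]
ft_force: [-0.7, -0.9, -0.2]
grip_width: -0.0
```

```bash
python3 plan.py 519 260 22 0.9
```

```text
t 37.5 eef mm [518.6 249.5  41. ] width -0.0 F [-0.7 -0.9 -0.2] j [ 0.45  0.53 -0.09  0.95 -0.    1.99]
REMAIN cm [ 0.04  1.05 -1.9 ] deg [-0.   0.4 -0.8] |d| 2.17
```

Request:
{"op": "move_arm", "data": {"series": [[[0,0.7,-0.8,0,0.3,-0.6,0],[0,0.6,-0.6,0,0,0,0],[0,0.5,0,0,0,0,0],[0,0,0,0,0,0,0],[0,0,0,0,0,0,0]]]}}

```text
clock: 38.0
eef_pos: [0.5166, 0.2702, 0.0245]
tool_rot: [0.699, 0.715, -0.002, -0.001]
ft_force: [0.0, -0.6, 0.7]
grip_width: 0.0
```

Request:
{"op": "move_arm", "data": {"series": [[[0,0.3,-0.2,0,0,0,0],[0,0.3,0,0,0,0,0],[0,0,0,0,0,0,0],[0,0,0,0,0,0,0],[0,0,0,0,0,0,0]]]}}

```text
clock: 38.5
eef_pos: [0.519, 0.2775, 0.0259]
tool_rot: [0.7, 0.715, 0.001, 0.001]
ft_force: [-0.3, -0.4, 0.3]
grip_width: -0.0002
```

```bash
python3 plan.py 519 284 22 0.9; python3 gap.py
```

```text
t 38.5 eef mm [519.  277.5  25.9] width -0.2 F [-0.3 -0.4  0.3] j [ 0.49  0.57 -0.06  0.94 -0.    2.04]
REMAIN cm [-0.    0.65 -0.39] deg [-0.   0.1 -0.3] |d| 0.76
scene 44 top rect [533.  303.5] [82.2 34.3] 75.9 median [0.5272 0.2922 0.0488] y pct [0.2649 0.2922 0.3375] x [0.5074 0.5478]
 front face y median 0.2913675060913928 118
top 10 top rect [515.2 267.8] [ 2.8 21. ] 83.6 median [0.5156 0.267  0.0506] y pct [0.2665 0.267  0.2702] x [0.5051 0.5257]
 front face y median 0.2673520461062882 16
```

Request:
{"op": "move_arm", "data": {"series": [[[0,0.2,0,0,0,0,0],[0,0.15,0,0,0,0,0],[0,0.15,0,0,0,0,0],[0,0,0,0,0,0,0],[0,0,0,0,0,0,0]]]}}

```text
clock: 39.1
eef_pos: [0.519, 0.2802, 0.0258]
tool_rot: [0.7, 0.714, -0.001, 0.002]
ft_force: [0.6, -2.3, 2.1]
grip_width: 0.0004
```

Contact (Fy −2.3). Push about 4 mm more.

Request:
{"op": "move_arm", "data": {"series": [[[0,0.25,0,0,0,0,0],[0,0.25,0,0,0,0,0],[0,0.15,0,0,0,0,0],[0,0,0,0,0,0,0],[0,0,0,0,0,0,0]]]}}

```text
clock: 39.6
eef_pos: [0.5189, 0.2854, 0.0258]
tool_rot: [0.701, 0.713, -0.002, 0.003]
ft_force: [-0.1, -2.7, 2.1]
grip_width: 0.0
```

```bash
python3 gap.py;python3 fit3.py|grep board
```

```text
scene 48 top rect [531.5 302. ] [66.2 35.9] 73.3 median [0.525  0.2947 0.0488] y pct [0.2712 0.2947 0.3383] x [0.506  0.5479]
 front face y median 0.29718313478209135 123
top 10 top rect [514.1 275.4] [ 3.3 21.4] 77.5 median [0.5164 0.2747 0.0496] y pct [0.2741 0.2747 0.2791] x [0.5048 0.5248]
 front face y median 0.2759470008180682 17
scene board front face 759 dy/dx 0.0220 dy/dz 0.229 y at x=.515 z=0: 0.3533 x range [0.4081 0.6319]
```

Block advanced ~5–6 mm, board unmoved. Retreat.

Request:
{"op": "move_arm", "data": {"series": [[[0,-0.5,0,0,0,0,0],[0,-2,0,0,0,0,0],[0,-2,2,0,0,0,0],[0,-1,4,0,0,0,0],[0,0,4.5,0,0,0,0]]]}}

```text
clock: 40.3
eef_pos: [0.5126, 0.2311, 0.1249]
tool_rot: [0.699, 0.715, -0.006, -0.004]
ft_force: [0.5, 0.4, -0.7]
grip_width: 0.0003
```

Request:
{"op": "move_arm", "data": {"series": [[[0,0,4.5,0,0,0,0],[0,0,4,0,0,0,0],[-1,-3,1,0,0,0,0.5],[-2,-4,0,0,0,0,0.5],[-2,-4,0,0,0,0,0.5]]]}}

```text
clock: 40.8
eef_pos: [0.4675, 0.1275, 0.2312]
tool_rot: [0.695, 0.719, 0.006, -0.004]
ft_force: [-0.1, -0.6, 1.2]
grip_width: 0.0422
```

Request:
{"op": "move_arm", "data": {"series": [[[-2,-4,0,0,0,0,0.5],[-2,-4,0,0,0,0,0.5],[-2,-4,0,0,0,0,0.5],[-2,-4,0,0,0,0,0.5],[-1,-2,0,0,0,0,0.5]]]}}

```text
clock: 41.3
eef_pos: [0.374, -0.0556, 0.2323]
tool_rot: [0.694, 0.72, 0.013, -0.003]
ft_force: [0.7, 0.2, -0.0]
grip_width: 0.0426
```

```bash
python3 plan.py 330 -140 220 0; python3 gap.py; python3 fit3.py|grep board; python3 - <<'E'
from h import *
snap('scene','s10.png')
for t in('jar','mug'): print(t,bot.find_in('scene',t)[:1])
E
python3 crop.py gap2 270 140 200 150 scene
```

```text
t 41.3 eef mm [374.  -55.6 232.3] width 42.6 F [ 0.7  0.2 -0. ] j [-0.17 -0.01 -0.28  1.29  0.02  1.37]
REMAIN cm [-4.4  -8.44 -1.23] deg [-1.3  0.8 -2.1] |d| 9.6
scene 278 top rect [520.3 321.4] [60.7 58.3] 0.4 median [0.5202 0.321  0.0491] y pct [0.2941 0.321  0.3503] x [0.4912 0.5484]
 front face y median 0.29791666626117846 170
top 561 top rect [519.  324.4] [61.4 55.5] 1.3 median [0.5181 0.3245 0.0487] y pct [0.2976 0.3245 0.3517] x [0.4894 0.548 ]
 front face y median 0.29746469798781694 117
scene board front face 1519 dy/dx 0.0209 dy/dz 0.224 y at x=.515 z=0: 0.3535 x range [0.4078 0.6308]
top board front face 2002 dy/dx 0.0143 dy/dz 0.218 y at x=.515 z=0: 0.3569 x range [0.4084 0.6305]
jar [{'at': [0.729, 0.2898, 0.0595], 'confidence': 0.92}]
mug [{'at': [0.7163, -0.231, 0.0456], 'confidence': 0.71}]
```

View pics/gap2.png

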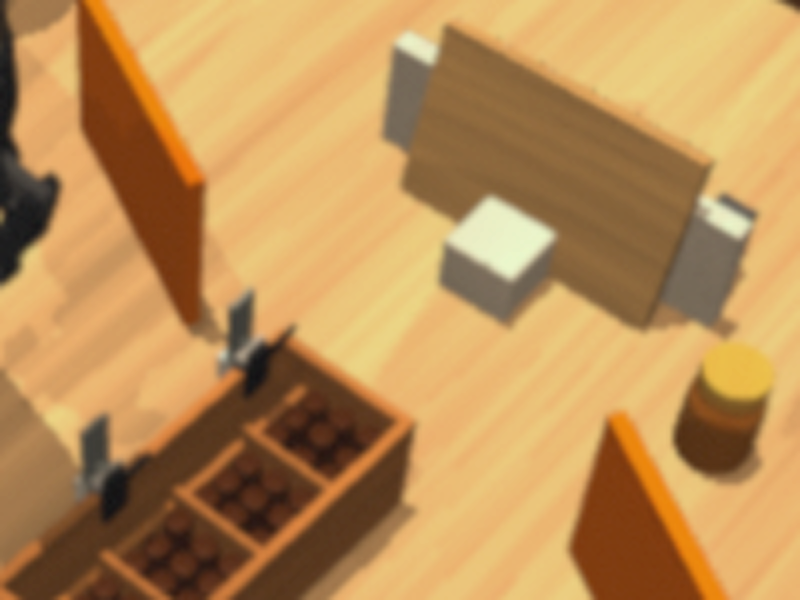

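Request:
{"op": "move_arm", "data": {"series": [[[-1,-2,0,0,0,0,0.5],[0,0,0,0,0,0,0.5],[0,0,0,0,0,0,0.5],[0,0,0,0,0,0,0.5],[0,0,0,0,0,0,0.5]]]}}

```text
clock: 42.2
eef_pos: [0.3683, -0.0698, 0.2315]
tool_rot: [0.689, 0.724, 0.013, -0.004]
ft_force: [0.4, 0.3, -0.5]
grip_width: 0.0427
```

```bash
python3 gap.py; python3 - <<'E'
from h import *
print(bot.job_done())
E
```

```text
scene 264 top rect [519.  322.9] [58.2 58.2] 0.1 median [0.5202 0.3224 0.0493] y pct [0.2943 0.3224 0.3516] x [0.4912 0.5477]
 front face y median 0.2974804017152238 168
top 563 top rect [518.7 324.1] [55.3 60.8] 89.7 median [0.5188 0.3247 0.0487] y pct [0.2976 0.3247 0.3516] x [0.4895 0.5479]
 front face y median 0.29748038791766895 125
the job is handed in; nothing more can be done
None
```

I finished the job and handed it in at 42 s; no verdict was reported.

- **Board:** I lifted the cedar board out of the slot and leaned it on the white wall. It leans about 0.22 rad and sits about 4 mm from the wall's middle.
- **Stone block:** I set it in front of the board's middle. The first check showed a gap of about 7 mm, so I nudged it about 6 mm closer. It is now almost touching, with about 1 mm left.
- **Clips:** Only two were parked on the rail. I moved them to compartments 4 and 2. The last close measurement, taken before I nudged the block, showed both upright and shut, within about 2–3 mm of their marks. A later picture shows them unchanged.
- **Jar and mug:** Neither has moved, apart from a few mm of measurement noise. The rail is empty, and the arm ended clear of everything.

The two cameras disagreed by about 3 mm on the absolute y of the board and block, but agreed on the gap between them to about 1 mm. I saw no sign of the block being knocked aside.

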